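# Swap the fragile display module in the bench tester

### The job

Take the tested display module out of the tester's open tray and lay it flat on the yellow pad, beside the one already there. Then lay the white-framed module from the blue pad flat between the tray's corner stops, gold connector end towards the tester, and push the tray gently fully home. The modules are glass: grip them lightly, at about 10 N (they crack near 18 N), set them down rather than dropping or knocking them, and leave everything else where it is.

Things in the scene. Friction and masses are not known exactly. Their poses are not given: they have to be found in the camera images.
- tester: light grey hollow bench tester, 240 mm deep (x) x 220 mm wide (y) x 95 mm high, fixed; origin on the bench under the middle of its front face (the -x side), which has the mouth that the tray slides out of; x points from the front to the back, the direction in which the tray goes home.
- tray (a joint): how far the tray is out of the tester, m: 0 = fully home, 0.185 = end of travel; it starts about 0.17 out. It slides along the tester's x axis and stays where it is left; pushing takes about 2 to 4 N.
- tray_bed (a point): centre of the tray's floor (176 x 130 mm, its face 30 mm above the bench); axes as the tester's, moves with the tray. Black stops 10 mm high leave a bay 124 (x) x 56 mm (y): end bars, and corner blocks covering the last 11 mm of each long side; the middles of the long sides are open for fingers. The tray's front panel, 94 mm off on the -x side, 170 mm wide, rises 28 mm above the floor
- next_module: the white-framed module, which is to go into the tray; it starts on the blue pad at any angle. 116 (x) x 48 (y) x 24 mm (z), 100 to 210 g, vertical sides; origin: centre of its underside, z up through the glass, x towards the gold connector end. Cracks if gripped over 18 N a finger (36 N both together), pressed or knocked against something with over 30 N, or dropped over 5 mm; 6 to 10 N a finger carries it
- next_module_connector (a point): middle of the gold connector end of the white-framed module, 58 mm from its origin along its x
- tested_module: the black-framed module that starts in the tray, its connector end towards the tester. 116 (x) x 48 (y) x 24 mm (z), 100 to 210 g, vertical sides; origin: centre of its underside, z up through the glass, x towards the gold connector end. Cracks if gripped over 18 N a finger (36 N both together), pressed or knocked against something with over 30 N, or dropped over 5 mm; 6 to 10 N a finger carries it
- done_module: another black-framed module, which already lies on one half of the yellow pad (its centre about 45 mm from the pad's centre on the pad's -y side); to be left alone. Same size and axes as the others.
- pad_done: yellow square pad, 170 x 170 x 12 mm, fixed; origin at the centre of its underside; its top is 12 mm above the bench. Its +y half is free.
- pad_new: blue square pad, 170 x 170 x 12 mm, fixed; origin at the centre of its underside. The blue and yellow pads stand one to the left and one to the right of the tray and may change places.
- canister: bystander: standing steel sensor can, 40 mm diameter, 110 mm high, loose, origin at the centre of its underside. It stands close beside the open tray, on either side.
- terminal: bystander: orange upright terminal box with a green button, 45 x 36 x 60 mm plus the 8 mm button, loose, origin at the centre of its underside. It stands close beside the open tray, opposite the canister.
- meter: bystander: yellow hand-held meter lying flat across the front of the tray, long side (x) sideways, 150 x 75 x 32 mm, loose, origin at the centre of its underside
- tray_tab (a point): centre of the top of the red upright tab on the middle of the tray's front panel: 12 mm thick (x), 50 mm wide (y), standing from 54 to 94 mm above the bench, 96 mm in front (-x) of tray_bed; push on its -x face. With the tray home the front panel and tab are against the tester's front face.
Mind the look-alikes: they are no part of the job. What is shaped like the tested_module but orange is not meant.

How it is judged:
On the way, in this order (a step that is already met when the one before it is completed fails the run):
1. the tested module lies flat on the yellow pad, let go (x of tested_module in the frame of pad_done between -0.045 and 0.045 m and y of tested_module in the frame of pad_done between -0.075 and 0.075 m and z of tested_module in the frame of pad_done between 0.009 and 0.016 m and angle between tested_module's own z axis and vertical below 0.06 rad and contact force between the fingers and tested_module below 0.1 N), for 0.2 s.
2. the white-framed module lies flat in the tray's bay, connector towards the tester, let go, with the tray still out (x of next_module in the frame of tray_bed between -0.007 and 0.007 m and y of next_module in the frame of tray_bed between -0.007 and 0.007 m and z of next_module in the frame of tray_bed between -0.003 and 0.004 m and x of next_module_connector in the frame of tray_bed above 0.045 m and angle between next_module's own z axis and vertical below 0.05 rad and contact force between the fingers and next_module below 0.1 N and value of joint tray above 0.1 m), for 0.2 s.
3. the tray is fully home (value of joint tray below 0.006 m), for 0.2 s.
At the end, for the whole second after the job is handed in: Tested module flat on the yellow pad, centre within 45 mm (pad x) and 75 mm (pad y) of the pad's; white module flat in the bay, centre within 7 mm, connector towards the tester; tray within 6 mm of home; both let go and at rest; the module already on the pad within 8 mm of its place (all of step 1 and x of next_module in the frame of tray_bed between -0.007 and 0.007 m and y of next_module in the frame of tray_bed between -0.007 and 0.007 m and z of next_module in the frame of tray_bed between -0.003 and 0.004 m and x of next_module_connector in the frame of tray_bed above 0.045 m and angle between next_module's own z axis and vertical below 0.05 rad and contact force between the fingers and next_module below 0.1 N and value of joint tray below 0.006 m and linear speed of each of tested_module, next_module below 0.02 m/s and distance of done_module from where it was at the start of the episode below 0.008 m); the robot touches nothing.
It fails at once if a handled module is squeezed: the fingers together press it with more than 36 N (18 N a finger) (contact force between the fingers and tested_module above 36 N or contact force between the fingers and next_module above 36 N).
It fails at once if a handled module is knocked against or pressed onto something with more than 30 N (contact force between any of pad_done, pad_new, tester, done_module, canister, terminal, the arm and tested_module above 30 N or contact force between any of pad_done, pad_new, tester, done_module, canister, terminal, the arm and next_module above 30 N).
It fails at once if a handled module is dropped (faster than 0.4 m/s with no finger on it) or tipped over 0.6 rad (((contact force between the fingers and tested_module below 0.1 N and linear speed of tested_module above 0.4 m/s) or angle between tested_module's own z axis and vertical above 0.6 rad) or ((contact force between the fingers and next_module below 0.1 N and linear speed of next_module above 0.4 m/s) or angle between next_module's own z axis and vertical above 0.6 rad)).
It fails at once if the tray is slammed: faster than 0.3 m/s inward (velocity of joint tray below -0.3 m/s).
It fails at once if a bystander is disturbed: the module already on the yellow pad shifted over 8 mm; canister, orange box or meter shifted over 15 mm or tipped over 0.3 rad (distance of done_module from where it was at the start of the episode above 0.008 m or distance of any of canister, terminal, meter from where it was at the start of the episode above 0.015 m or angle between any of canister, terminal, meter's own z axis and vertical above 0.3 rad).
It also fails if it takes over 72 s, if anything falls off the work surface, if the arm or the gripper's body presses on something with over 40 N, if the wrist force passes 120 N, or if a joint passes its speed limit or range.

### The arm

A 6-joint arm with a two-finger parallel gripper is mounted at the origin on the work surface. World frame = base frame: x ahead of the robot, y to its left, z up, the work surface at z = 0. Lengths are in m, angles in rad, forces in N, time in s.
With the tool pointing down it reaches from about 0.3 to 0.775 m from the base axis. Payload 14.6 kg.
Tool frame: the origin (TCP) lies at the very end of the fingers, on their centre line; the grasp point (between the pads) lies 19 mm behind it; z points along the fingers, y is the direction in which the jaws open and shut (so a half turn about z gives the same grasp; the last joint's range is limited). The gripper opens to 94 mm and grips with 3 to 60 N. Pads are 16 mm wide; open, the fingers measure 119 mm over their backs; the gripper's body (75 mm by 177 mm) begins 78 mm behind the grasp point.
Start: joints at [-1.23, 0.3, 1.521, -0, 1.321, -0.067], TCP at [0.218, -0.505, 0.205] pointing down, gripper open.
Joint ranges: [-3.03, 3.03], [-0.79, 2.21], [0.23, 2.52], [-1.04, 4.18], [0, 3.07], [-2.55, 2.55]. Speed limits (rad/s): [2.22, 2.22, 2.57, 3.14, 3.14, 3.14].

### API

Orientations are given as [roll, pitch, yaw] about the fixed x, y, z axes, in that order (R = Rz(yaw) Ry(pitch) Rx(roll)).
In Python, from station import get_obs, vision, hand_in gives the robot as it stands.
- The arm moves only by the tool play_rows, never from a script. Its argument "moves" is a list of rows, each an object with "claw": the opening, from 0 (shut) to 1 (fully open); "linear": the shift along the tool's x, y, z in mm, a list of three; "turn": the turn, a rotation vector about the tool's x, y, z in rad, a list of three. In form: [{"claw": claw, "linear": [tx, ty, tz], "turn": [ax, ay, az]}, ...]. A call has 1 to 8 rows; each row is the pose to reach, as a shift and turn from the pose measured when the call began, along the tool's axes at that moment; what a row does not reach only later rows make up. A row lasts 1/8 s, in which the tool goes at most 62.5 mm and 10.7 degrees, less where a joint would pass 70% of its speed; a pose out of reach is approached as far as the arm can. A call with a gripper value outside its range is refused whole. The fingers move at their own pace and stop on an object; "force" is the grip in N (left out, the last holds). Time passes only in rows, so rows that repeat a pose let the fingers close. It gives the time, the measured TCP pose, the force and the opening at its end, in the units of the state.
- get_obs(): the state, without advancing time (a new reading comes with each control period).
- vision.camera(name): name is "scene" or "top"; returns the picture (400x640x3 uint8, blue, green, red); there is no depth.
- vision.camera_info(name): a dict with "camera_matrix" (3x3 intrinsics, pixels), "rvec" (rotation vector, rad) and "tvec" (3), from world to camera coordinates, as OpenCV has them. Camera axes: x right, y down, z forward; pixel columns grow to the right and rows downward; lengths in m; the calibration is good to about 2 mm. A picture is of the moment at which its call begins. camera_info takes no time and is no camera call.
- hand_in(): hands the job in, once; it reports no verdict.
The state is a dict: "time_s": time; "qpos": joint angles; "joint_vel": joint speeds; "tau": joint torques, N m; "ee_pos": TCP position; "eef_rot": TCP orientation; "force": force on the tool from outside, world axes, zero at the start; "moment": the same for the moment, N m; "grip_width": finger opening in m.
Only numpy, scipy, OpenCV 4.12 (cv2) and the standard library are available. Lean on these libraries where they do the work, as an engineer would, in place of code of your own. Each camera call takes 0.05 s, during which the arm holds its last target.

## Working session

There is one attempt and no reset: what is moved stays moved. The work goes in short steps, Python scripts to look and compute and a tool call to move; the robot and the scene stay as the last step left them, time stands still between calls to the robot, and variables do not carry over. Pictures are saved under pics/ and viewed, and the job is handed in when it is done.

Besides the shell and the picture viewer there is one more tool, called as name([rows], argument=value, ...), one row to a line, values as JSON. play_rows: Moves the arm, as the interface text tells. Its arguments: {"type":"object","properties":{"moves":{"type":"array","items":{"type":"object","properties":{"claw":{"type":"number"},"linear":{"type":"array","items":{"type":"number"}},"turn":{"type":"array","items":{"type":"number"}}}}},"force":{"type":"number"}},"required":["moves"]}

```bash
mkdir -p pics; ls; python3 - <<'E'
from station import get_obs, vision
import cv2
print(get_obs())
for n in("scene","top"):
    cv2.imwrite(f"pics/{n}0.png",vision.camera(n)); print(n,vision.camera_info(n))
E
```

```text
pics
{'time_s': 0.0, 'qpos': array([-1.22961707e+00,  3.00486855e-01,  1.52160385e+00, -3.76735735e-06,
        1.32069673e+00, -6.66159037e-02]), 'joint_vel': array([-5.38381749e-04, -1.70169971e-03, -1.80584665e-03,  4.51705703e-04,
       -3.63815980e-05, -6.20038700e-04]), 'tau': array([-9.79356191e-04, -5.31814027e+01, -3.52740026e+01,  7.07681291e-02,
        2.44451640e-02, -1.17370096e-04]), 'ee_pos': array([ 0.21801953, -0.50464656,  0.20486806]), 'eef_rot': array([-3.14040028e+00, -7.58914621e-05,  4.07796046e-01]), 'force': array([ 0.51935652, -0.54447834,  0.12248936]), 'moment': array([0.07897197, 0.00551983, 0.00011284]), 'grip_width': 0.09394123093851414}
scene {'camera_matrix': array([[504.99385431,   0.        , 328.57256428],
       [  0.        , 504.99385431, 194.53169218],
       [  0.        ,   0.        ,   1.        ]]), 'rvec': array([ 2.03354247,  1.52749421, -0.51442105]), 'tvec': array([-0.15727244, -0.34719978,  1.54816499])}
top {'camera_matrix': array([[422.23004479,   0.        , 319.68188127],
       [  0.        , 422.23004479, 199.85043553],
       [  0.        ,   0.        ,   1.        ]]), 'rvec': array([ 2.20222113, -2.15986666,  0.15475795]), 'tvec': array([-0.04111961,  0.56539361,  0.88073005])}
```

View pics/scene0.png

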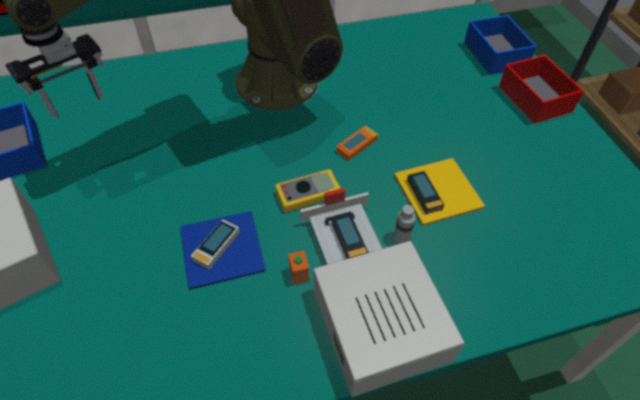

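View pics/top0.png

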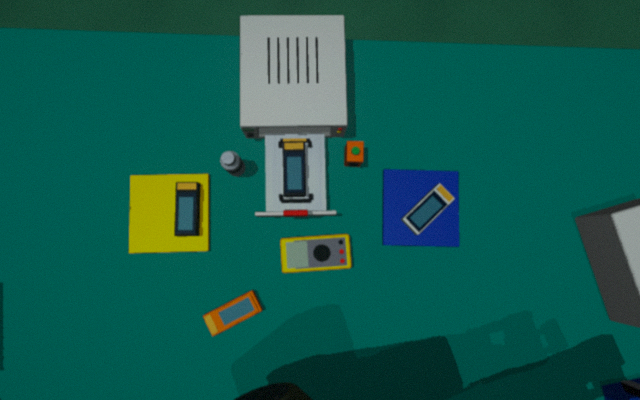

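The top picture shows the tester at the top (x forward), and the tray at about (296,170) with the black module in it. The yellow pad is at (170,213), the blue pad at (421,208) with the white module, the canister at (231,161) and the orange box at (355,152). I'll enlarge these next.

```bash
python3 - <<'E'
import cv2
im=cv2.imread("pics/top0.png")
def crop(x0,y0,w,h,s,n):
    c=cv2.resize(im[y0:y0+h,x0:x0+w],None,fx=s,fy=s,interpolation=cv2.INTER_CUBIC)
    for i in range(0,w,10):
        cv2.putText(c,str(x0+i),(i*s,8),0,.3,(255,255,255),1); cv2.line(c,(i*s,10),(i*s,14),(255,255,255),1)
    for j in range(10,h,10):
        cv2.putText(c,str(y0+j),(0,j*s+3),0,.3,(255,255,255),1)
    cv2.imwrite("pics/"+n,c)
crop(215,120,160,110,5,"c_tray.png")
crop(375,160,95,95,6,"c_blue.png")
crop(120,165,95,95,6,"c_yel.png")
E
```

```text
(no output)
```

View pics/c_tray.png

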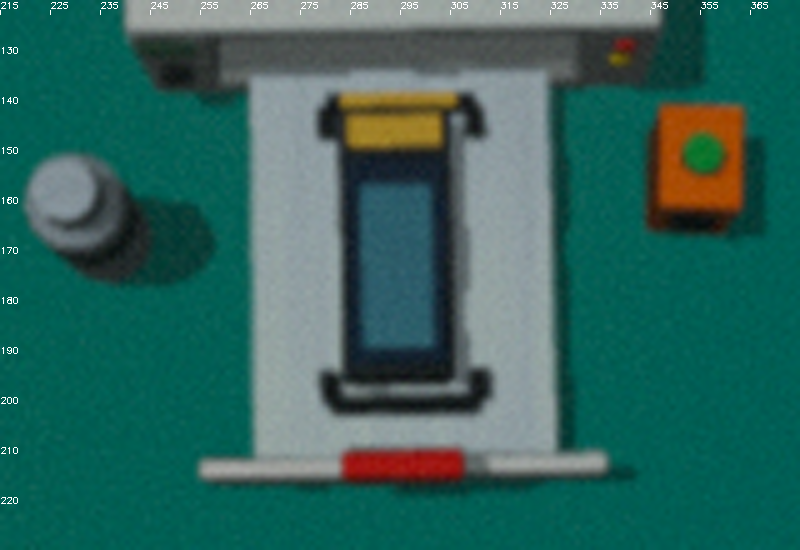

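View pics/c_blue.png

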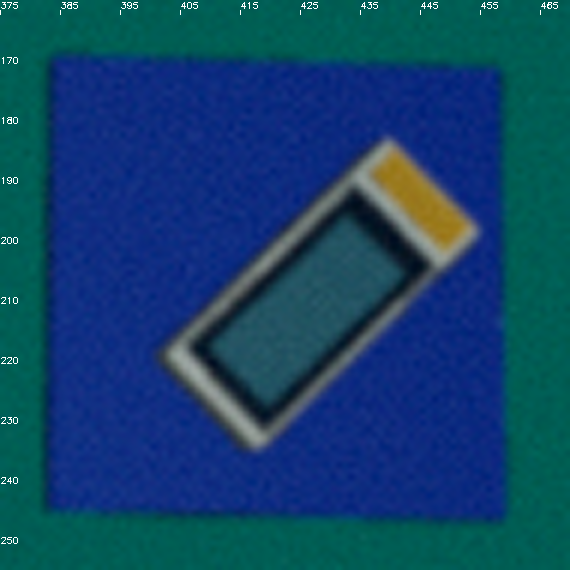

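View pics/c_yel.png

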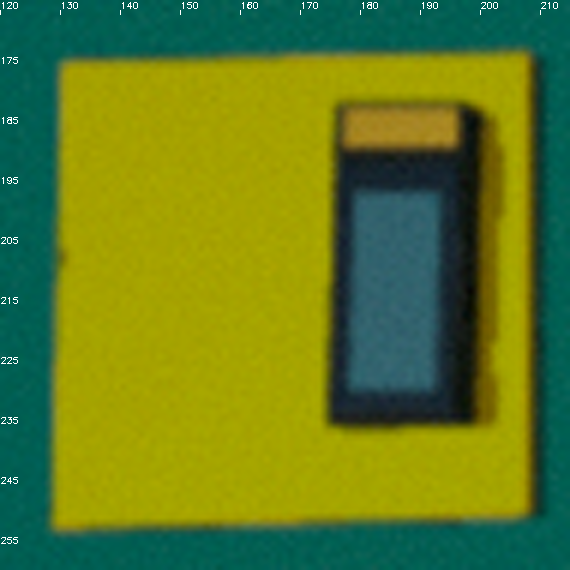

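```bash
cat > h.py <<'E'
import cv2,numpy as np
from scipy.optimize import least_squares
from station import get_obs, vision
I={n:vision.camera_info(n) for n in("top","scene")}
def proj(n,P):
    c=I[n]; return cv2.projectPoints(np.asarray(P,float).reshape(-1,3),c["rvec"],c["tvec"],c["camera_matrix"],None)[0].reshape(-1,2)
def unproj(n,uv,z):
    c=I[n]; R=cv2.Rodrigues(c["rvec"])[0]; C=-R.T@c["tvec"]
    d=R.T@np.linalg.inv(c["camera_matrix"])@np.array([uv[0],uv[1],1.]); return C+d*(z-C[2])/d[2]
def cam(n): R=cv2.Rodrigues(I[n]["rvec"])[0]; return -R.T@I[n]["tvec"]
def box(x,y,z0,yaw,L,W,H):
    c,s=np.cos(yaw),np.sin(yaw)
    return np.array([[x+c*a*L/2-s*b*W/2,y+s*a*L/2+c*b*W/2,z] for z in(z0,z0+H) for a,b in((1,1),(1,-1),(-1,-1),(-1,1))])
def wire(im,n,B,s,o,col=(255,0,255)):
    p=((proj(n,B)-o+.5)*s).astype(int)
    for i in range(4):
        for a,b in((i,(i+1)%4),(4+i,4+(i+1)%4),(i,i+4)): cv2.line(im,tuple(map(int,p[a])),tuple(map(int,p[b])),col,1)
E
python3 - <<'E'
from h import *
print(cam("top"),cam("scene"))
def p(uv,z): 
    r=unproj("top",uv,z); print(uv,r.round(4)); return r[:2]
print("pads z .012");
for uv in[(383.5,169.5),(458.3,171.5),(459,246.5),(382.8,245.5)]:p(uv,.012)
for uv in[(130,175.2),(208.8,173.6),(209,251),(128.7,253)]:p(uv,.012)
print("white");
W=[p(uv,.036) for uv in[(440,183.3),(455,198.3),(417.8,235),(401.7,219.2)]]
print(np.mean(W,0),[np.linalg.norm(W[i]-W[(i+1)%4]) for i in range(4)])
print("tested")
for uv in[(284,142),(303.5,142),(303.5,195),(284,195)]:p(uv,.054)
print("tray floor");
for uv in[(265,134),(324.5,134),(326,211.5),(266,211.5)]:p(uv,.03)
print("stops top .04");
for uv in[(279.5,146.5),(311.5,146.5),(312.7,194.3),(279.5,194.3),(282,202),(312,202)]:p(uv,.04)
print("tab");
for uv in[(283.5,210),(307.5,210),(307.5,215.5),(283.5,215.5)]:p(uv,.094)
print("done");
for uv in[(176,182.5),(197,182.5),(196,235),(175,235)]:p(uv,.036)
print("can",p((227.7,158.5),.11)); print("term");[p(uv,.06) for uv in[(347,141),(363.5,141),(363,162),(346.5,162)]]
E
```

```text
[ 4.67103591e-01 -7.78826836e-04  9.37475232e-01] [ 1.2257956  -0.21855162  0.99587021]
pads z .012
(383.5, 169.5) [ 0.6395 -0.1723  0.012 ]
(458.3, 171.5) [ 0.6389 -0.3413  0.012 ]
(459, 246.5) [ 0.4713 -0.3398  0.012 ]
(382.8, 245.5) [ 0.4705 -0.1709  0.012 ]
(130, 175.2) [0.6136 0.385  0.012 ]
(208.8, 173.6) [0.6211 0.2144 0.012 ]
(209, 251) [0.4521 0.2062 0.012 ]
(128.7, 253) [0.4449 0.3767 0.012 ]
white
(440, 183.3) [ 0.6074 -0.2917  0.036 ]
(455, 198.3) [ 0.5752 -0.3242  0.036 ]
(417.8, 235) [ 0.4942 -0.242   0.036 ]
(401.7, 219.2) [ 0.5274 -0.2073  0.036 ]
[ 0.55106936 -0.26630194] [np.float64(0.04575563276238779), np.float64(0.11541293769795888), np.float64(0.048063209763931504), np.float64(0.1162487062170963)]
tested
(284, 142) [0.686  0.0489 0.054 ]
(303.5, 142) [0.6871 0.0073 0.054 ]
(303.5, 195) [0.5732 0.0049 0.054 ]
(284, 195) [0.5723 0.0458 0.054 ]
tray floor
(265, 134) [0.7087 0.0922 0.03  ]
(324.5, 134) [ 0.7122 -0.0382  0.03  ]
(326, 211.5) [ 0.5412 -0.0443  0.03  ]
(266, 211.5) [0.5386 0.0847 0.03  ]
stops top .04
(279.5, 146.5) [0.6793 0.0591 0.04  ]
(311.5, 146.5) [ 0.6811 -0.0101  0.04  ]
(312.7, 194.3) [ 0.5768 -0.0147  0.04  ]
(279.5, 194.3) [0.5752 0.0562 0.04  ]
(282, 202) [0.5588 0.0504 0.04  ]
(312, 202) [ 0.5602 -0.0135  0.04  ]
tab
(283.5, 210) [0.5373 0.0439 0.094 ]
(307.5, 210) [ 0.5383 -0.004   0.094 ]
(307.5, 215.5) [ 0.5272 -0.0043  0.094 ]
(283.5, 215.5) [0.5263 0.0436 0.094 ]
done
(176, 182.5) [0.5963 0.2773 0.036 ]
(197, 182.5) [0.5973 0.2329 0.036 ]
(196, 235) [0.4855 0.2296 0.036 ]
(175, 235) [0.4847 0.2734 0.036 ]
(227.7, 158.5) [0.6359 0.1559 0.11  ]
can [0.63589846 0.15592527]
term
(347, 141) [ 0.6902 -0.0852  0.06  ]
(363.5, 141) [ 0.6911 -0.1204  0.06  ]
(363, 162) [ 0.6456 -0.1196  0.06  ]
(346.5, 162) [ 0.6447 -0.0846  0.06  ]
```

```bash
cat > ov.py <<'E'
from h import *
def ov(src,n,out,x0,y0,w,h,s,boxes):
    im=cv2.imread(src); c=cv2.resize(im[y0:y0+h,x0:x0+w],None,fx=s,fy=s,interpolation=cv2.INTER_CUBIC)
    cols=[(255,0,255),(0,255,0),(0,0,255),(255,255,0),(255,255,255)]
    for i,b in enumerate(boxes): wire(c,n,box(*b),s,np.array([x0,y0]),cols[i%5])
    cv2.imwrite("pics/"+out,c)
E
python3 - <<'E'
from ov import *
bx,by,t=.628,.0233,.037
R=np.array([[np.cos(t),-np.sin(t)],[np.sin(t),np.cos(t)]])
def at(a,b): return tuple(np.array([bx,by])+R@[a,b])
B=[(bx,by,.03,t,.124,.056,.010),(bx,by,.03,t,.176,.130,0),(*at(-.096,0),.054,t,.012,.05,.04),(bx+.001,by+.002,.03,t,.116,.048,.024)]
wh=(.551,-.266,.012,-2.352+np.pi*0,.116,.048,.024)
ov("pics/top0.png","top","o_tray.png",230,125,120,100,6,B)
ov("pics/scene0.png","scene","o_trays.png",290,175,110,100,6,B)
W=[(.551,-.266,.012,np.arctan2(-.0843,.081),.116,.048,.024),(.555,-.256,0,-.008,.17,.17,.012)]
ov("pics/top0.png","top","o_w.png",375,160,95,95,6,W)
ov("pics/scene0.png","scene","o_ws.png",170,205,105,85,6,W)
E
```

```text
(no output)
```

View pics/o_tray.png

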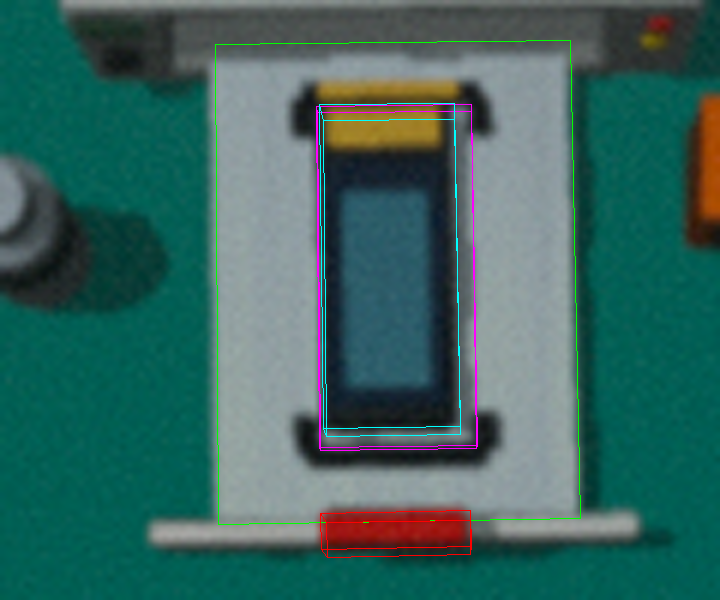

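View pics/o_trays.png

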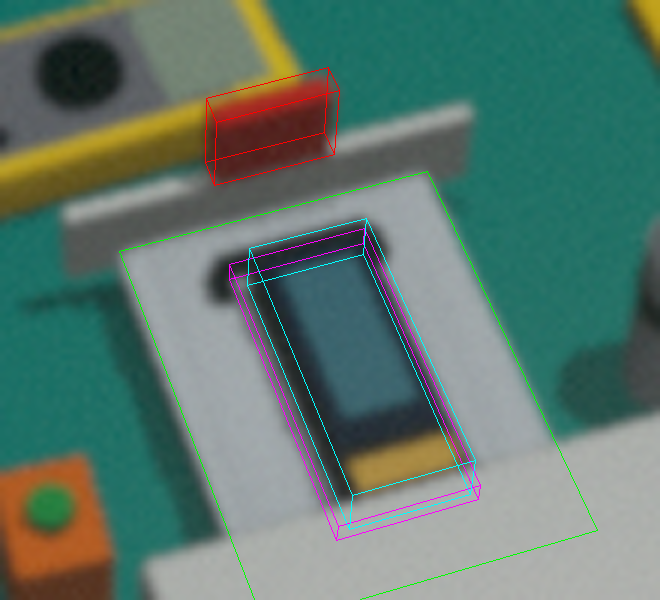

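View pics/o_w.png

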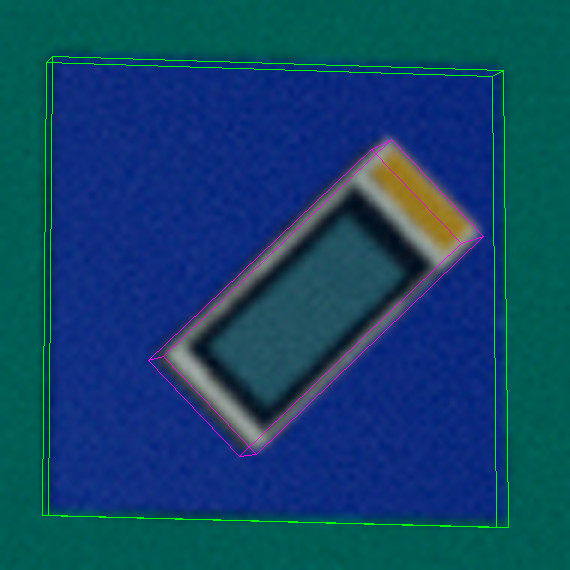

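View pics/o_ws.png

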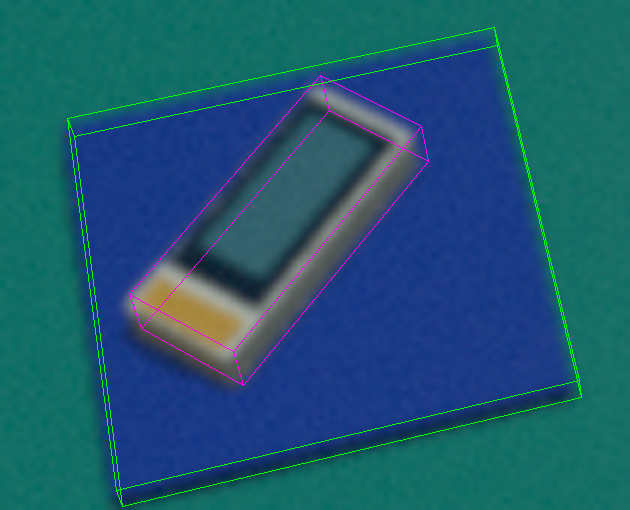

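The wireframes fit both pictures to about 2 mm. Estimates:

| Item | x (m) | y (m) | yaw (rad) |
|---|---|---|---|
| Tray bed | 0.628 | 0.0233 | 0.037 |
| Tested module | 0.629 | 0.0255 | – |
| White module | 0.552 | -0.266 | -0.805 |
| Yellow pad centre | 0.533 | 0.2956 | 0.045 |

The orange object at (232,313) is the look-alike.

```bash
cat > go.py <<'E'
import sys,numpy as np
from scipy.spatial.transform import Rotation as R
from station import get_obs
def go(x,y,z,yaw):
    o=get_obs(); A=R.from_euler('xyz',o["eef_rot"]); G=R.from_euler('xyz',[np.pi,0,yaw])
    d=A.inv().apply(np.array([x,y,z])-o["ee_pos"])*1000; t=(A.inv()*G).as_rotvec()
    print("t",round(o["time_s"],2),"pos",o["ee_pos"].round(4),"rot",o["eef_rot"].round(3),"w",round(o["grip_width"],4),"F",o["force"].round(1)); print("lin",d.round(1),"turn",t.round(3))
if __name__=="__main__": go(*map(float,sys.argv[1:]))
E
python3 go.py .629 .0255 .17 .035
```

```text
t 0.1 pos [ 0.218  -0.5047  0.205 ] rot [-3.141 -0.     0.408] w 0.094 F [0.5 0.5 0.3]
lin [ 587.5 -323.7   35.3] turn [-0.001  0.     0.373]
```

play_rows([
  {"claw": 1, "linear": [25, -14, 0], "turn": [0, 0, 0.04]},
  {"claw": 1, "linear": [70, -39, 0], "turn": [0, 0, 0.1]},
  {"claw": 1, "linear": [120, -66, 0], "turn": [0, 0, 0.16]},
  {"claw": 1, "linear": [170, -94, 5], "turn": [0, 0, 0.22]},
  {"claw": 1, "linear": [220, -121, 8], "turn": [0, 0, 0.28]},
  {"claw": 1, "linear": [270, -149, 10], "turn": [0, 0, 0.34]},
  {"claw": 1, "linear": [320, -176, 12], "turn": [0, 0, 0.373]},
  {"claw": 1, "linear": [370, -204, 15], "turn": [0, 0, 0.373]},
], force=10)

```text
time_s: 1.1
ee_pos: [0.4777, -0.169, 0.1901]
eef_rot: [-3.141, 0.0, 0.034]
force: [0.2, -0.5, 1.0]
grip_width: 0.0942
```

```bash
python3 go.py .629 .0255 .15 .035
```

```text
t 1.1 pos [ 0.4777 -0.169   0.1901] rot [-3.141  0.     0.034] w 0.0942 F [ 0.2 -0.5  1. ]
lin [ 157.9 -189.2   40.2] turn [-0.001  0.    -0.001]
```

play_rows([
  {"claw": 1, "linear": [35, -42, 0]},
  {"claw": 1, "linear": [70, -84, 0]},
  {"claw": 1, "linear": [105, -126, 10]},
  {"claw": 1, "linear": [135, -162, 25]},
  {"claw": 1, "linear": [152, -182, 36]},
  {"claw": 1, "linear": [158, -189, 40]},
  {"claw": 1, "linear": [158, -189, 40]},
])

```text
schema error: expected keys claw, linear, turn
```

```bash
python3 go.py .629 .0255 .036 .035; python3 - <<'E'
from h import *
cv2.imwrite("pics/t1.png",vision.camera("top"))
cv2.imwrite("pics/s1.png",vision.camera("scene"))
im=cv2.imread("pics/s1.png"); cv2.imwrite("pics/s1c.png",cv2.resize(im[130:290,270:430],None,fx=4,fy=4,interpolation=2))
E
```

```text
t 1.1 pos [ 0.4777 -0.169   0.1901] rot [-3.141  0.     0.034] w 0.0942 F [ 0.2 -0.5  1. ]
lin [ 158.  -189.1  154.2] turn [-0.001  0.    -0.001]
```

View pics/s1c.png

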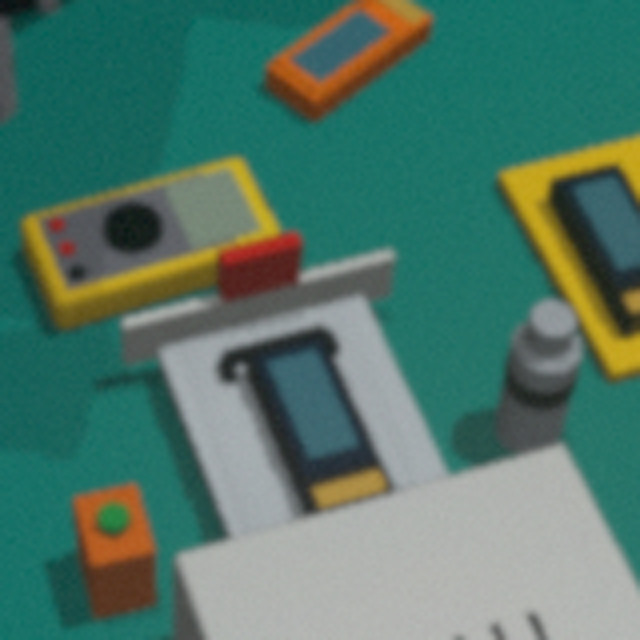

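The call was refused because every row needs a turn. The picture is unchanged: the black module is at about (320,430) in the crop, in the bay, and nothing has been disturbed.

play_rows([
  {"claw": 1, "linear": [35, -42, 0], "turn": [0, 0, 0]},
  {"claw": 1, "linear": [70, -84, 0], "turn": [0, 0, 0]},
  {"claw": 1, "linear": [105, -126, 10], "turn": [0, 0, 0]},
  {"claw": 1, "linear": [135, -162, 25], "turn": [0, 0, 0]},
  {"claw": 1, "linear": [152, -182, 36], "turn": [0, 0, 0]},
  {"claw": 1, "linear": [158, -189, 50], "turn": [0, 0, 0]},
  {"claw": 1, "linear": [158, -189, 60], "turn": [0, 0, 0]},
  {"claw": 1, "linear": [158, -189, 60], "turn": [0, 0, 0]},
])

```text
time_s: 2.2
ee_pos: [0.6283, 0.0272, 0.1291]
eef_rot: [-3.14, 0.002, 0.038]
force: [0.0, -0.3, 1.1]
grip_width: 0.0937
```

```bash
python3 go.py .629 .0255 .034 .035; python3 - <<'E'
from h import *
im=vision.camera("scene"); cv2.imwrite("pics/s2c.png",cv2.resize(im[130:290,270:430],None,fx=4,fy=4,interpolation=2))
E
```

```text
t 2.2 pos [0.6283 0.0272 0.1291] rot [-3.14e+00  2.00e-03  3.80e-02] w 0.0937 F [ 0.  -0.3  1.1]
lin [ 0.9  1.9 95.1] turn [-0.002  0.002  0.003]
```

View pics/s2c.png

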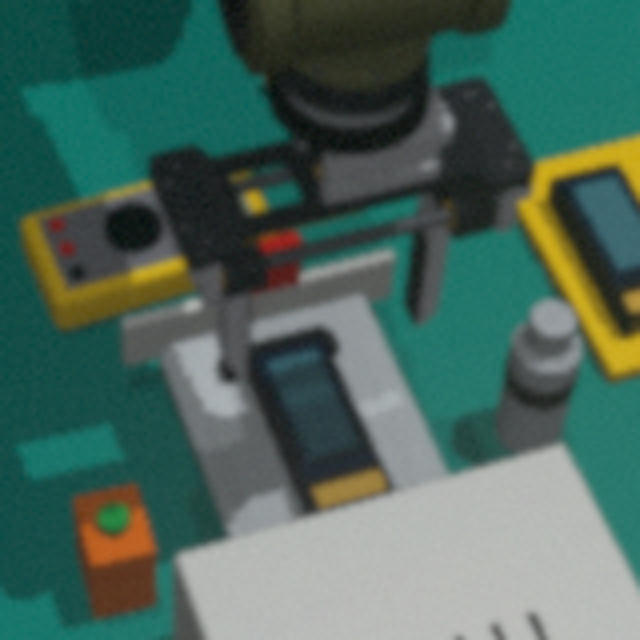

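play_rows([
  {"claw": 1, "linear": [1, 2, 15], "turn": [0, 0, 0]},
  {"claw": 1, "linear": [1, 2, 35], "turn": [0, 0, 0]},
  {"claw": 1, "linear": [1, 2, 55], "turn": [0, 0, 0]},
  {"claw": 1, "linear": [1, 2, 70], "turn": [0, 0, 0]},
  {"claw": 1, "linear": [1, 2, 82], "turn": [0, 0, 0]},
  {"claw": 1, "linear": [1, 2, 90], "turn": [0, 0, 0]},
  {"claw": 1, "linear": [1, 2, 94], "turn": [0, 0, 0]},
  {"claw": 1, "linear": [1, 2, 95], "turn": [0, 0, 0]},
])

```text
time_s: 3.25
ee_pos: [0.6297, 0.0255, 0.035]
eef_rot: [-3.14, 0.001, 0.038]
force: [-1.1, -0.2, 0.4]
grip_width: 0.0941
```

```bash
python3 go.py .629 .0255 .034 .035; python3 - <<'E'
from h import *
im=vision.camera("scene"); cv2.imwrite("pics/s3c.png",cv2.resize(im[130:290,270:430],None,fx=4,fy=4,interpolation=2))
E
```

```text
t 3.25 pos [0.6297 0.0255 0.035 ] rot [-3.14e+00  1.00e-03  3.80e-02] w 0.0941 F [-1.1 -0.2  0.4]
lin [-0.7 -0.   1. ] turn [-0.002  0.001  0.003]
```

View pics/s3c.png

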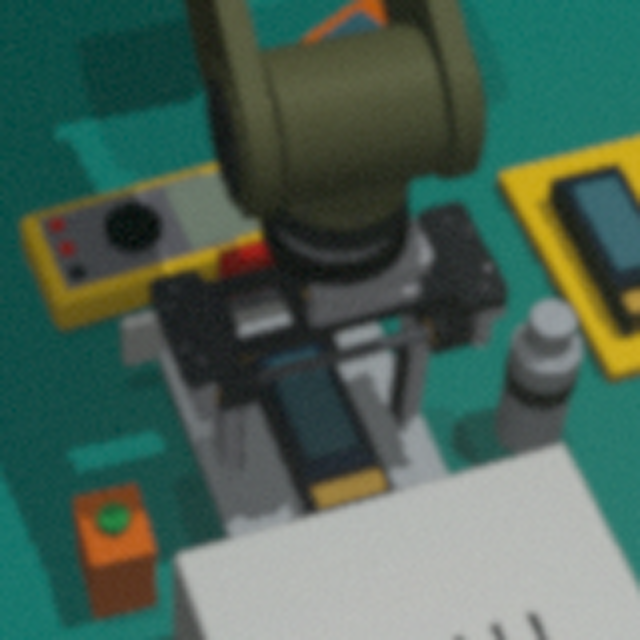

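play_rows([
  {"claw": 0.85, "linear": [0, 0, 1], "turn": [0, 0, 0]},
  {"claw": 0.7, "linear": [0, 0, 1], "turn": [0, 0, 0]},
  {"claw": 0.6, "linear": [0, 0, 1], "turn": [0, 0, 0]},
  {"claw": 0.54, "linear": [0, 0, 1], "turn": [0, 0, 0]},
  {"claw": 0.5, "linear": [0, 0, 1], "turn": [0, 0, 0]},
  {"claw": 0.45, "linear": [0, 0, 1], "turn": [0, 0, 0]},
  {"claw": 0.4, "linear": [0, 0, 1], "turn": [0, 0, 0]},
  {"claw": 0.35, "linear": [0, 0, 1], "turn": [0, 0, 0]},
], force=10)

```text
time_s: 4.3
ee_pos: [0.6297, 0.0256, 0.034]
eef_rot: [-3.14, 0.001, 0.038]
force: [-0.2, 0.8, 0.1]
grip_width: 0.048
```

play_rows([
  {"claw": 0.3, "linear": [0, 0, 0], "turn": [0, 0, 0]},
  {"claw": 0.3, "linear": [0, 0, 0], "turn": [0, 0, 0]},
  {"claw": 0.3, "linear": [0, 0, 0], "turn": [0, 0, 0]},
], force=10)

```text
time_s: 4.68
ee_pos: [0.6297, 0.0256, 0.034]
eef_rot: [-3.14, 0.001, 0.038]
force: [-0.3, 0.9, 0.6]
grip_width: 0.0478
```

```bash
python3 go.py .629 .0255 .15 .035
```

```text
t 4.67 pos [0.6297 0.0256 0.034 ] rot [-3.14e+00  1.00e-03  3.80e-02] w 0.0478 F [-0.3  0.9  0.6]
lin [  -0.8   -0.2 -116. ] turn [-0.002  0.001  0.003]
```

play_rows([
  {"claw": 0.3, "linear": [0, 0, -3], "turn": [0, 0, 0]},
  {"claw": 0.3, "linear": [0, 0, -10], "turn": [0, 0, 0]},
  {"claw": 0.3, "linear": [0, 0, -25], "turn": [0, 0, 0]},
  {"claw": 0.3, "linear": [0, 0, -50], "turn": [0, 0, 0]},
  {"claw": 0.3, "linear": [0, 0, -80], "turn": [0, 0, 0]},
  {"claw": 0.3, "linear": [0, 0, -110], "turn": [0, 0, 0]},
  {"claw": 0.3, "linear": [0, 0, -130], "turn": [0, 0, 0]},
  {"claw": 0.3, "linear": [0, 0, -138], "turn": [0, 0, 0]},
])

```text
time_s: 5.68
ee_pos: [0.6302, 0.0253, 0.1742]
eef_rot: [-3.14, -0.002, 0.038]
force: [-0.1, 0.2, -2.6]
grip_width: 0.0481
```

```bash
python3 go.py .531 .342 .16 .045;  python3 - <<'E'
from h import *
im=vision.camera("scene"); cv2.imwrite("pics/s4c.png",cv2.resize(im[90:270,270:470],None,fx=4,fy=3.3,interpolation=2))
im=vision.camera("top"); cv2.imwrite("pics/t4c.png",cv2.resize(im[100:260,120:370],None,fx=3,fy=3,interpolation=2))
E
```

```text
t 5.67 pos [0.6302 0.0253 0.1742] rot [-3.14e+00 -2.00e-03  3.80e-02] w 0.0481 F [-0.1  0.2 -2.6]
lin [ -87.  -320.3   14.6] turn [-0.002 -0.002 -0.007]
```

View pics/s4c.png

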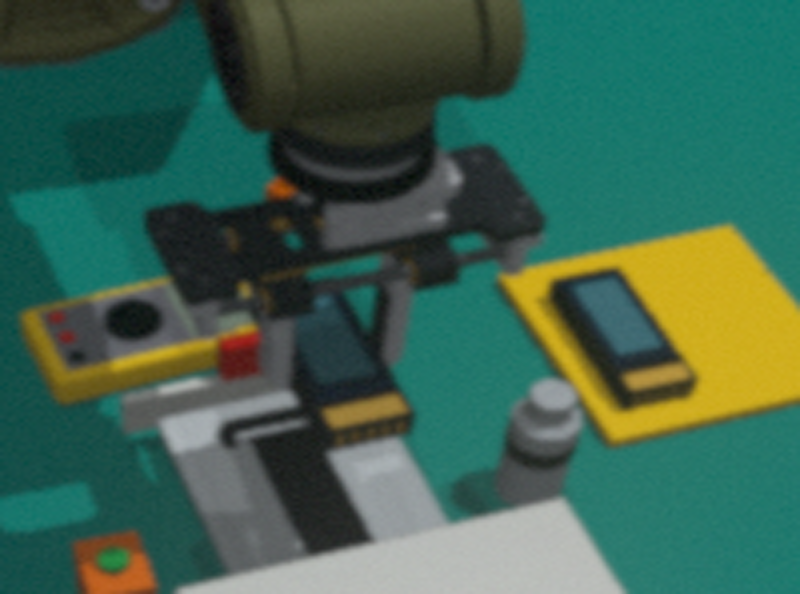

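View pics/t4c.png

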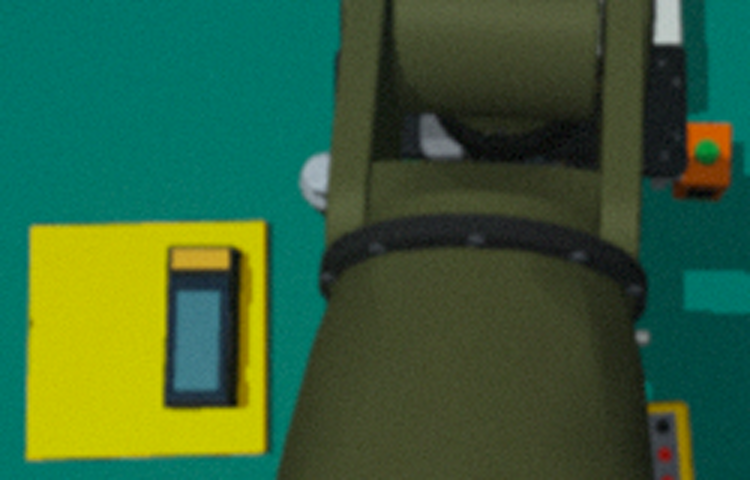

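The module is held level at about (350,370) in the scene crop, with the connector still towards the tester. Now I'll carry it to the yellow pad, passing above the canister.

play_rows([
  {"claw": 0.3, "linear": [-4, -15, 0], "turn": [0, 0, 0]},
  {"claw": 0.3, "linear": [-14, -50, 0], "turn": [0, 0, 0]},
  {"claw": 0.3, "linear": [-27, -100, 0], "turn": [0, 0, 0]},
  {"claw": 0.3, "linear": [-41, -150, 0], "turn": [0, 0, 0]},
  {"claw": 0.3, "linear": [-55, -203, 0], "turn": [0, 0, 0]},
  {"claw": 0.3, "linear": [-69, -255, 0], "turn": [0, 0, 0]},
  {"claw": 0.3, "linear": [-80, -295, 5], "turn": [0, 0, 0]},
  {"claw": 0.3, "linear": [-86, -316, 10], "turn": [0, 0, 0]},
])

```text
time_s: 6.78
ee_pos: [0.5304, 0.34, 0.1626]
eef_rot: [-3.14, 0.0, 0.041]
force: [0.4, -0.3, -2.3]
grip_width: 0.0479
```

```bash
python3 go.py .531 .343 .0165 .045
```

```text
t 6.78 pos [0.5304 0.34   0.1626] rot [-3.14   0.     0.041] w 0.0479 F [ 0.4 -0.3 -2.3]
lin [  0.8  -2.8 146.1] turn [-0.001  0.    -0.004]
```

play_rows([
  {"claw": 0.3, "linear": [1, -3, 10], "turn": [0, 0, 0]},
  {"claw": 0.3, "linear": [1, -3, 35], "turn": [0, 0, 0]},
  {"claw": 0.3, "linear": [1, -3, 65], "turn": [0, 0, 0]},
  {"claw": 0.3, "linear": [1, -3, 95], "turn": [0, 0, 0]},
  {"claw": 0.3, "linear": [1, -3, 118], "turn": [0, 0, 0]},
  {"claw": 0.3, "linear": [1, -3, 132], "turn": [0, 0, 0]},
  {"claw": 0.3, "linear": [1, -3, 138], "turn": [0, 0, 0]},
  {"claw": 0.3, "linear": [1, -3, 140], "turn": [0, 0, 0]},
])

```text
time_s: 7.78
ee_pos: [0.5315, 0.3431, 0.0228]
eef_rot: [-3.14, 0.0, 0.04]
force: [0.3, 0.1, -2.2]
grip_width: 0.0478
```

play_rows([
  {"claw": 0.3, "linear": [0, 0, 2], "turn": [0, 0, 0]},
  {"claw": 0.3, "linear": [0, 0, 4], "turn": [0, 0, 0]},
  {"claw": 0.3, "linear": [0, 0, 5], "turn": [0, 0, 0]},
  {"claw": 0.3, "linear": [0, 0, 5], "turn": [0, 0, 0]},
])

```text
time_s: 8.28
ee_pos: [0.5315, 0.3431, 0.0178]
eef_rot: [-3.14, -0.0, 0.04]
force: [1.1, 1.0, -2.3]
grip_width: 0.0481
```

```bash
python3 go.py .531 .343 .0165 .045
```

```text
t 8.28 pos [0.5315 0.3431 0.0178] rot [-3.14 -0.    0.04] w 0.0481 F [ 1.1  1.  -2.3]
lin [-0.5  0.1  1.3] turn [-0.002 -0.    -0.005]
```

play_rows([
  {"claw": 0.3, "linear": [0, 0, 0.7], "turn": [0, 0, 0]},
  {"claw": 0.3, "linear": [0, 0, 1.3], "turn": [0, 0, 0]},
  {"claw": 0.3, "linear": [0, 0, 1.6], "turn": [0, 0, 0]},
  {"claw": 0.3, "linear": [0, 0, 1.6], "turn": [0, 0, 0]},
])

```text
time_s: 8.78
ee_pos: [0.5315, 0.3431, 0.0162]
eef_rot: [-3.14, 0.0, 0.04]
force: [0.5, 0.4, -1.3]
grip_width: 0.0479
```

play_rows([
  {"claw": 0.3, "linear": [0, 0, 0.4], "turn": [0, 0, 0]},
  {"claw": 0.3, "linear": [0, 0, 0.4], "turn": [0, 0, 0]},
])

```text
time_s: 9.02
ee_pos: [0.5315, 0.3431, 0.0161]
eef_rot: [-3.14, -0.0, 0.04]
force: [-1.1, -1.6, 3.2]
grip_width: 0.0481
```

Now it's in contact, at +3 N. I'll open slowly to 74 mm, which keeps clear of the neighbouring module, and then rise.

play_rows([
  {"claw": 0.53, "linear": [0, 0, 0], "turn": [0, 0, 0]},
  {"claw": 0.58, "linear": [0, 0, 0], "turn": [0, 0, 0]},
  {"claw": 0.68, "linear": [0, 0, 0], "turn": [0, 0, 0]},
  {"claw": 0.76, "linear": [0, 0, 0], "turn": [0, 0, 0]},
  {"claw": 0.76, "linear": [0, 0, -10], "turn": [0, 0, 0]},
  {"claw": 0.76, "linear": [0, 0, -40], "turn": [0, 0, 0]},
  {"claw": 0.76, "linear": [0, 0, -90], "turn": [0, 0, 0]},
  {"claw": 0.76, "linear": [0, 0, -140], "turn": [0, 0, 0]},
])

```text
time_s: 10.02
ee_pos: [0.5314, 0.3428, 0.1583]
eef_rot: [-3.14, -0.0, 0.04]
force: [0.6, -0.8, -0.1]
grip_width: 0.0716
```

```bash
python3 go.py .552 -.266 .17 -.805;  python3 - <<'E'
from h import *
im=vision.camera("scene"); cv2.imwrite("pics/s5.png",im); cv2.imwrite("pics/s5c.png",cv2.resize(im[90:270,290:490],None,fx=4,fy=3.3,interpolation=2))
E
```

```text
t 10.03 pos [0.5314 0.3428 0.1583] rot [-3.14 -0.    0.04] w 0.0716 F [ 0.6 -0.8 -0.1]
lin [ -3.9 609.1 -12.8] turn [-0.002  0.     0.845]
```

View pics/s5c.png

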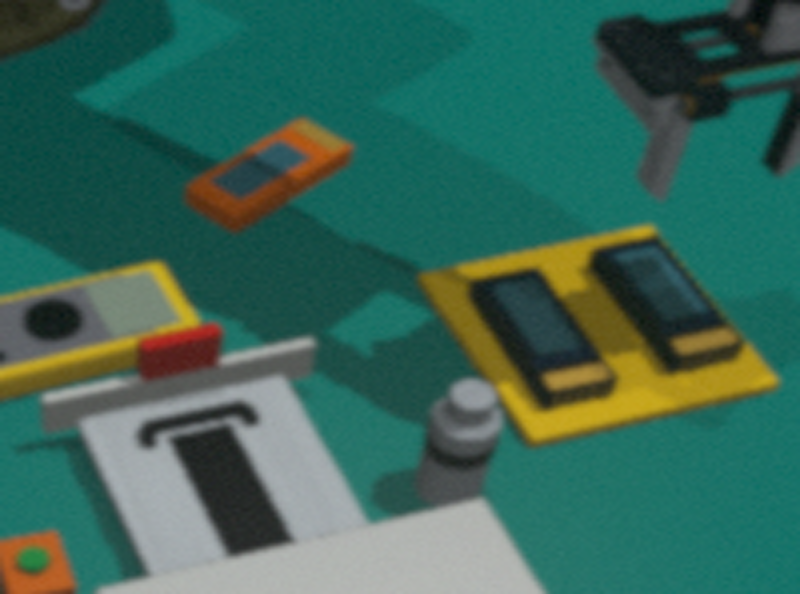

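Both black modules lie flat on the yellow pad, the new one at about (665,300) in the crop with a clear gap. Next is the white module.

play_rows([
  {"claw": 0.8, "linear": [0, 25, -5], "turn": [0, 0, 0]},
  {"claw": 0.9, "linear": [0, 75, -13], "turn": [0, 0, 0]},
  {"claw": 1, "linear": [0, 130, -13], "turn": [0, 0, 0.1]},
  {"claw": 1, "linear": [-1, 185, -13], "turn": [0, 0, 0.2]},
  {"claw": 1, "linear": [-1, 240, -13], "turn": [0, 0, 0.3]},
  {"claw": 1, "linear": [-2, 295, -13], "turn": [0, 0, 0.42]},
  {"claw": 1, "linear": [-2, 350, -13], "turn": [0, 0, 0.55]},
  {"claw": 1, "linear": [-3, 405, -13], "turn": [0, 0, 0.68]},
])

```text
time_s: 11.08
ee_pos: [0.5465, -0.0627, 0.1771]
eef_rot: [-3.131, -0.004, -0.644]
force: [0.5, 0.4, -0.1]
grip_width: 0.0942
```

```bash
python3 go.py .552 -.266 .12 -.805;  python3 - <<'E'
from h import *
im=vision.camera("top"); cv2.imwrite("pics/t6.png",im); cv2.imwrite("pics/t6c.png",cv2.resize(im[120:270,120:345],None,fx=3.5,fy=3.5,interpolation=2))
E
```

```text
t 11.07 pos [ 0.5465 -0.0627  0.1771] rot [-3.131 -0.004 -0.644] w 0.0942 F [ 0.5  0.4 -0.1]
lin [126.2 160.   55.9] turn [-0.011 -0.003  0.161]
```

View pics/t6c.png

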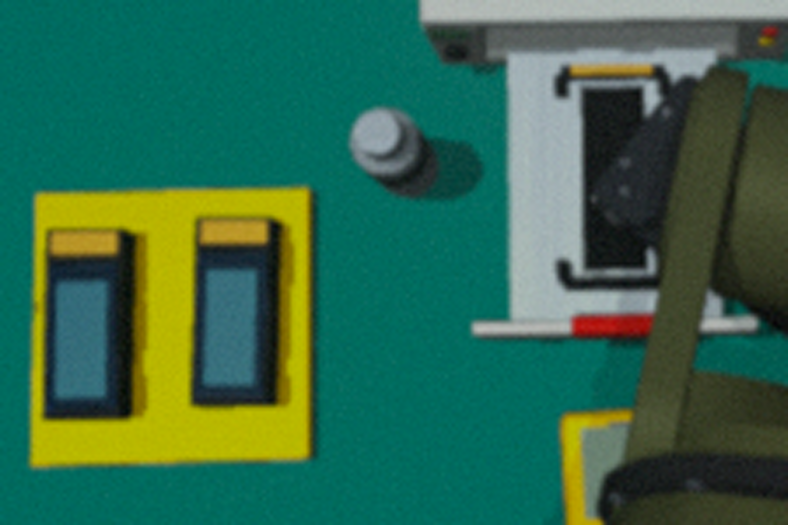

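play_rows([
  {"claw": 1, "linear": [25, 32, 0], "turn": [-0.011, -0.003, 0.06]},
  {"claw": 1, "linear": [60, 76, 5], "turn": [-0.011, -0.003, 0.12]},
  {"claw": 1, "linear": [92, 116, 15], "turn": [-0.011, -0.003, 0.161]},
  {"claw": 1, "linear": [114, 144, 30], "turn": [-0.011, -0.003, 0.161]},
  {"claw": 1, "linear": [124, 157, 48], "turn": [-0.011, -0.003, 0.161]},
  {"claw": 1, "linear": [126, 160, 56], "turn": [-0.011, -0.003, 0.161]},
  {"claw": 1, "linear": [126, 160, 56], "turn": [-0.011, -0.003, 0.161]},
])

```text
time_s: 12.0
ee_pos: [0.5497, -0.2703, 0.1196]
eef_rot: [3.141, 0.0, -0.814]
force: [0.8, 0.1, 1.0]
grip_width: 0.094
```

```bash
python3 go.py .552 -.266 .0165 -.805;  python3 - <<'E'
from h import *
im=vision.camera("scene"); cv2.imwrite("pics/s7c.png",cv2.resize(im[170:300,150:310],None,fx=4,fy=4,interpolation=2))
E
```

```text
t 12.0 pos [ 0.5497 -0.2703  0.1196] rot [ 3.141  0.    -0.814] w 0.094 F [0.8 0.1 1. ]
lin [ -1.5  -4.7 103.1] turn [ 0.001  0.    -0.009]
```

View pics/s7c.png

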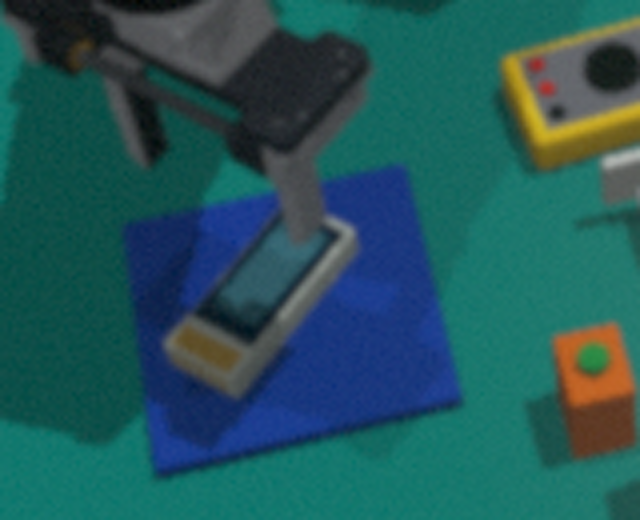

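play_rows([
  {"claw": 1, "linear": [-1.5, -4.7, 10], "turn": [0, 0, -0.009]},
  {"claw": 1, "linear": [-1.5, -4.7, 30], "turn": [0, 0, -0.009]},
  {"claw": 1, "linear": [-1.5, -4.7, 46], "turn": [0, 0, -0.009]},
  {"claw": 1, "linear": [-1.5, -4.7, 54], "turn": [0, 0, -0.009]},
  {"claw": 1, "linear": [-1.5, -4.7, 56], "turn": [0, 0, -0.009]},
])

```text
time_s: 12.68
ee_pos: [0.5524, -0.2658, 0.064]
eef_rot: [3.141, -0.001, -0.805]
force: [-0.0, -0.0, 0.9]
grip_width: 0.0942
```

```bash
python3 go.py .552 -.266 .0165 -.805;  python3 - <<'E'
from h import *
im=vision.camera("scene"); cv2.imwrite("pics/s8c.png",cv2.resize(im[170:300,150:310],None,fx=4,fy=4,interpolation=2))
im=vision.camera("top"); cv2.imwrite("pics/t8.png",im); cv2.imwrite("pics/t8c.png",cv2.resize(im[150:260,370:480],None,fx=5,fy=5,interpolation=2))
E
```

```text
t 12.68 pos [ 0.5524 -0.2658  0.064 ] rot [ 3.141e+00 -1.000e-03 -8.050e-01] w 0.0942 F [-0.  -0.   0.9]
lin [-0.2  0.4 47.5] turn [ 0.001 -0.001  0.   ]
```

View pics/s8c.png

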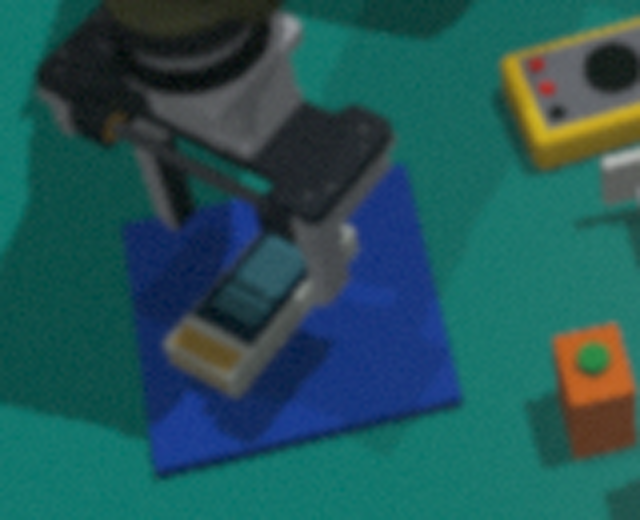

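View pics/t8c.png

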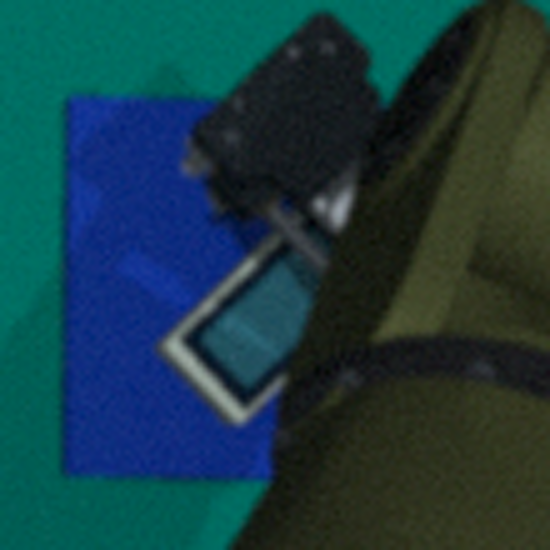

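The fingers straddle the white module in both views. I'll lower onto it and close.

play_rows([
  {"claw": 1, "linear": [0, 0, 10], "turn": [0, 0, 0]},
  {"claw": 1, "linear": [0, 0, 25], "turn": [0, 0, 0]},
  {"claw": 1, "linear": [0, 0, 37], "turn": [0, 0, 0]},
  {"claw": 1, "linear": [0, 0, 44], "turn": [0, 0, 0]},
  {"claw": 1, "linear": [0, 0, 47], "turn": [0, 0, 0]},
  {"claw": 1, "linear": [0, 0, 47.5], "turn": [0, 0, 0]},
  {"claw": 1, "linear": [0, 0, 47.5], "turn": [0, 0, 0]},
])

```text
time_s: 13.65
ee_pos: [0.5528, -0.2662, 0.0174]
eef_rot: [3.141, -0.002, -0.805]
force: [-0.1, 0.0, -0.8]
grip_width: 0.0942
```

play_rows([
  {"claw": 0.85, "linear": [0, 0, 0], "turn": [0, 0, 0]},
  {"claw": 0.7, "linear": [0, 0, 0], "turn": [0, 0, 0]},
  {"claw": 0.6, "linear": [0, 0, 0], "turn": [0, 0, 0]},
  {"claw": 0.54, "linear": [0, 0, 0], "turn": [0, 0, 0]},
  {"claw": 0.5, "linear": [0, 0, 0], "turn": [0, 0, 0]},
  {"claw": 0.45, "linear": [0, 0, 0], "turn": [0, 0, 0]},
  {"claw": 0.4, "linear": [0, 0, 0], "turn": [0, 0, 0]},
  {"claw": 0.3, "linear": [0, 0, 0], "turn": [0, 0, 0]},
], force=10)

```text
time_s: 14.65
ee_pos: [0.5527, -0.2662, 0.0174]
eef_rot: [3.141, -0.002, -0.805]
force: [-0.2, -1.1, 0.1]
grip_width: 0.0479
```

play_rows([
  {"claw": 0.3, "linear": [0, 0, 0], "turn": [0, 0, 0]},
  {"claw": 0.3, "linear": [0, 0, 0], "turn": [0, 0, 0]},
], force=10)

```text
time_s: 14.9
ee_pos: [0.5527, -0.2662, 0.0174]
eef_rot: [3.141, -0.002, -0.805]
force: [-0.1, -0.4, -0.1]
grip_width: 0.0476
```

```bash
python3 go.py .552 -.266 .0165 -.805;  python3 - <<'E'
from h import *
im=vision.camera("scene"); cv2.imwrite("pics/s9.png",im); cv2.imwrite("pics/s9c.png",cv2.resize(im[190:300,165:275],None,fx=5,fy=5,interpolation=2))
im=vision.camera("top"); cv2.imwrite("pics/t9.png",im); cv2.imwrite("pics/t9c.png",cv2.resize(im[150:260,370:480],None,fx=5,fy=5,interpolation=2))
E
```

```text
t 14.9 pos [ 0.5527 -0.2662  0.0174] rot [ 3.141e+00 -2.000e-03 -8.050e-01] w 0.0476 F [-0.1 -0.4 -0.1]
lin [-0.7  0.4  0.9] turn [ 0.    -0.002  0.   ]
```

View pics/s9c.png

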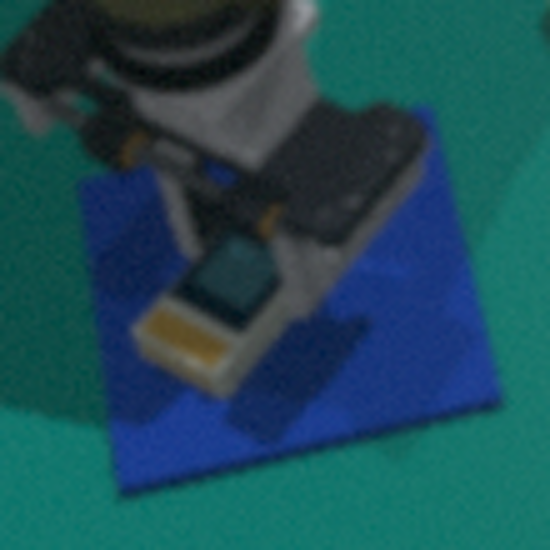

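View pics/t9c.png

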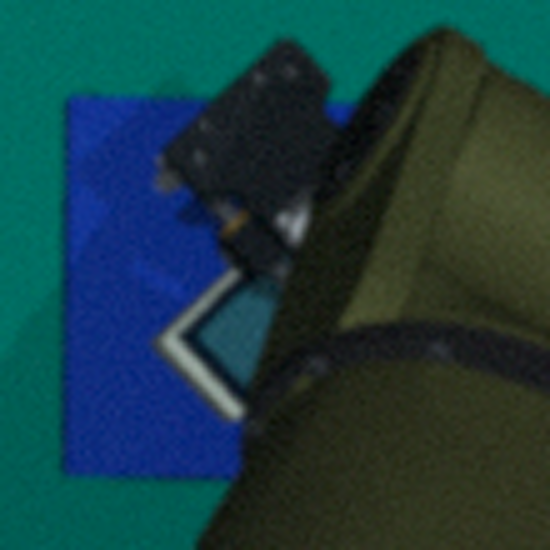

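```bash
python3 - <<'E'
from ov import *
bx,by,t=.628,.0233,.037
def R(t): return np.array([[np.cos(t),-np.sin(t)],[np.sin(t),np.cos(t)]])
def at(a,b): return tuple(np.array([bx,by])+R(t)@[a,b])
B=[(bx,by,.03,t,.124,.056,.010),(*at(.0,0),.03,t,.124-.022,.056,.0)]
ov("pics/t9.png","top","o9.png",262,130,65,80,9,B)
ov("pics/t9.png","top","o9b.png",262,130,65,80,9,[])
ov("pics/s9.png","scene","o9s.png",300,190,90,90,7,B)
E
```

```text
(no output)
```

View pics/o9.png

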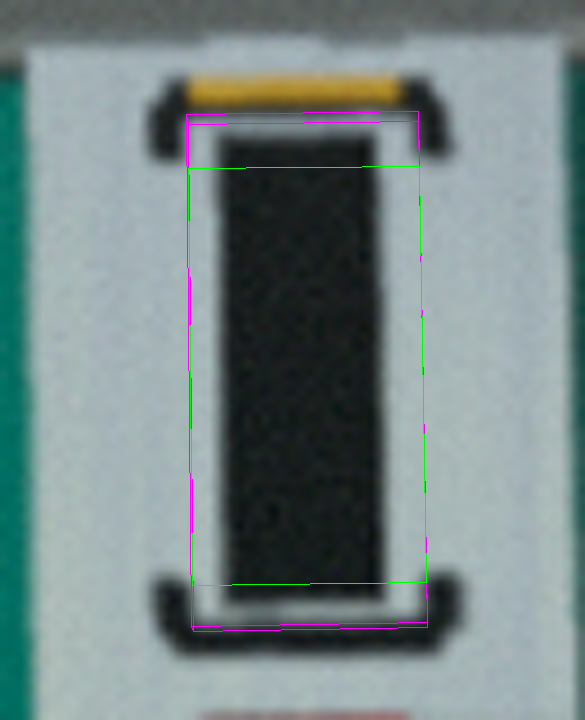

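View pics/o9s.png

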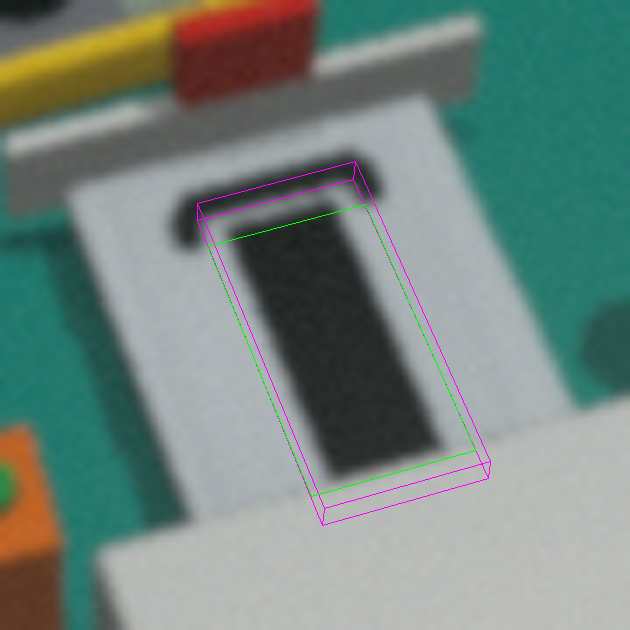

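View pics/o9b.png

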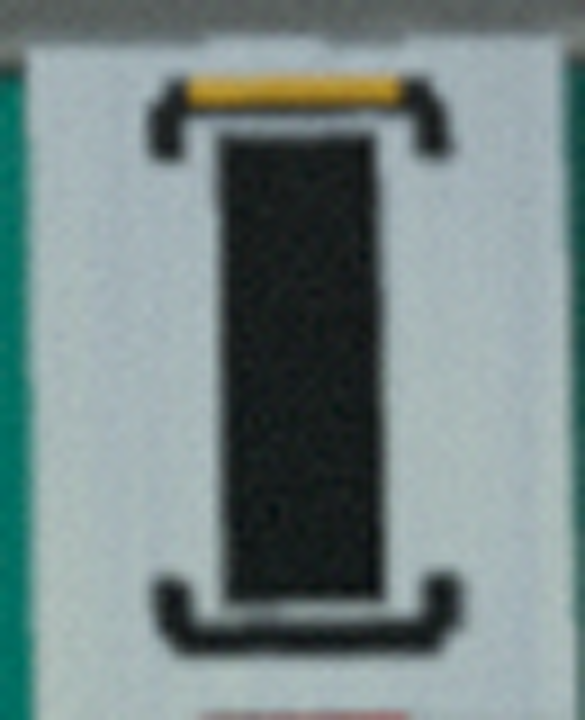

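The bay in the empty tray is at about x=0.6295, y=0.0237, yaw 0.045. The white module is gripped at 47.7 mm. I'll lift it.

play_rows([
  {"claw": 0.3, "linear": [0, 0, -3], "turn": [0, 0, 0]},
  {"claw": 0.3, "linear": [0, 0, -10], "turn": [0, 0, 0]},
  {"claw": 0.3, "linear": [0, 0, -25], "turn": [0, 0, 0]},
  {"claw": 0.3, "linear": [0, 0, -50], "turn": [0, 0, 0]},
  {"claw": 0.3, "linear": [0, 0, -85], "turn": [0, 0, 0]},
  {"claw": 0.3, "linear": [0, 0, -120], "turn": [0, 0, 0]},
  {"claw": 0.3, "linear": [0, 0, -140], "turn": [0, 0, 0]},
  {"claw": 0.3, "linear": [0, 0, -145], "turn": [0, 0, 0]},
])

```text
time_s: 16.0
ee_pos: [0.553, -0.2662, 0.1646]
eef_rot: [-3.141, -0.005, -0.805]
force: [0.1, -0.1, -1.8]
grip_width: 0.0478
```

```bash
python3 go.py .6298 .0242 .155 .045;  python3 - <<'E'
from h import *
im=vision.camera("scene"); cv2.imwrite("pics/s10c.png",cv2.resize(im[130:300,140:320],None,fx=4,fy=3.5,interpolation=2))
E
```

```text
t 16.0 pos [ 0.553  -0.2662  0.1646] rot [-3.141 -0.005 -0.805] w 0.0478 F [ 0.1 -0.1 -1.8]
lin [-156.1 -256.7    9. ] turn [ 0.001 -0.005 -0.85 ]
```

View pics/s10c.png

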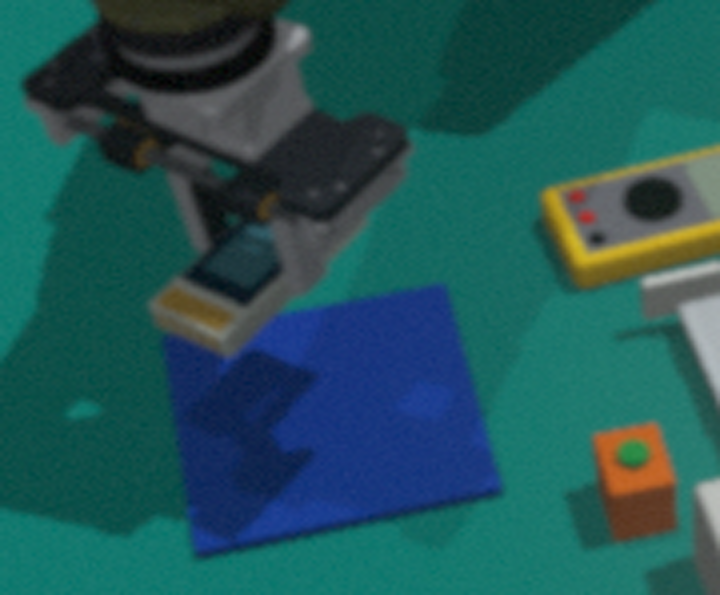

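The white module is lifted and level, with the connector end at (190,310). I'll carry it to above the bay.

play_rows([
  {"claw": 0.3, "linear": [-8, -13, 0], "turn": [0, 0, -0.05]},
  {"claw": 0.3, "linear": [-30, -49, 0], "turn": [0, 0, -0.17]},
  {"claw": 0.3, "linear": [-55, -90, 0], "turn": [0, 0, -0.3]},
  {"claw": 0.3, "linear": [-80, -131, 0], "turn": [0, 0, -0.43]},
  {"claw": 0.3, "linear": [-105, -173, 0], "turn": [0, 0, -0.57]},
  {"claw": 0.3, "linear": [-128, -210, 0], "turn": [0, 0, -0.7]},
  {"claw": 0.3, "linear": [-146, -240, 4], "turn": [0, 0, -0.8]},
  {"claw": 0.3, "linear": [-154, -254, 8], "turn": [0, 0, -0.84]},
])

```text
time_s: 17.05
ee_pos: [0.6288, 0.0233, 0.1543]
eef_rot: [3.139, -0.001, 0.04]
force: [-0.3, -0.5, -1.6]
grip_width: 0.0481
```

```bash
python3 go.py .6298 .0242 .06 .045
```

```text
t 17.05 pos [0.6288 0.0233 0.1543] rot [ 3.139e+00 -1.000e-03  4.000e-02] w 0.0481 F [-0.3 -0.5 -1.6]
lin [ 0.9 -1.1 94.3] turn [ 0.002 -0.001 -0.005]
```

play_rows([
  {"claw": 0.3, "linear": [1, -1, 10], "turn": [0.002, -0.001, -0.005]},
  {"claw": 0.3, "linear": [1, -1, 30], "turn": [0.002, -0.001, -0.005]},
  {"claw": 0.3, "linear": [1, -1, 52], "turn": [0.002, -0.001, -0.005]},
  {"claw": 0.3, "linear": [1, -1, 72], "turn": [0.002, -0.001, -0.005]},
  {"claw": 0.3, "linear": [1, -1, 86], "turn": [0.002, -0.001, -0.005]},
  {"claw": 0.3, "linear": [1, -1, 93], "turn": [0.002, -0.001, -0.005]},
  {"claw": 0.3, "linear": [1, -1, 94], "turn": [0.002, -0.001, -0.005]},
])

```text
time_s: 17.92
ee_pos: [0.63, 0.0241, 0.0602]
eef_rot: [3.141, -0.0, 0.045]
force: [-0.2, 0.5, -2.4]
grip_width: 0.0475
```

```bash
python3 go.py .6298 .0242 .036 .045;  python3 - <<'E'
from ov import *
for n in("scene","top"): cv2.imwrite(f"pics/{n}11.png",vision.camera(n))
o=get_obs(); x,y,z=o["ee_pos"]
M=(x,y,z-.0054,.045,.116,.048,.024); B=(.6295,.0237,.03,.045,.124,.056,.01)
ov("pics/scene11.png","scene","o11s.png",290,175,110,100,6,[M,B])
ov("pics/scene11.png","scene","o11sb.png",290,175,110,100,6,[])
ov("pics/top11.png","top","o11t.png",230,125,120,100,6,[M,B])
E
```

```text
t 17.93 pos [0.63   0.0241 0.0602] rot [ 3.141 -0.     0.045] w 0.0475 F [-0.2  0.5 -2.4]
lin [-0.2 -0.1 24.2] turn [ 0. -0.  0.]
```

View pics/o11s.png

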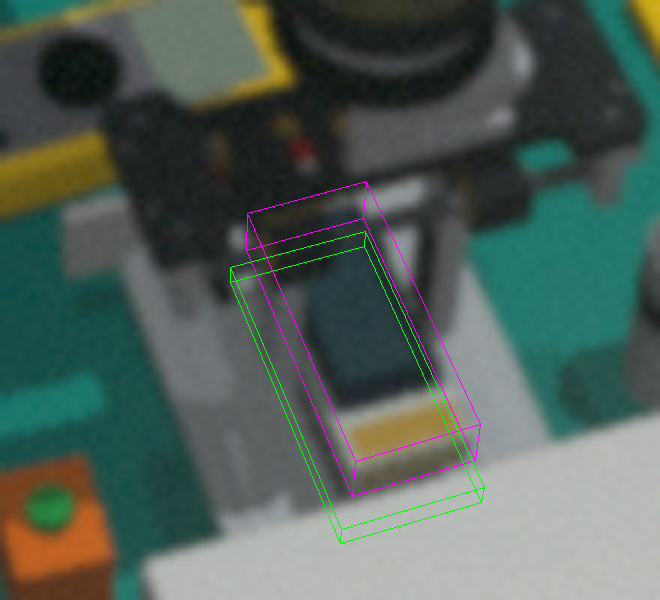

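View pics/o11sb.png

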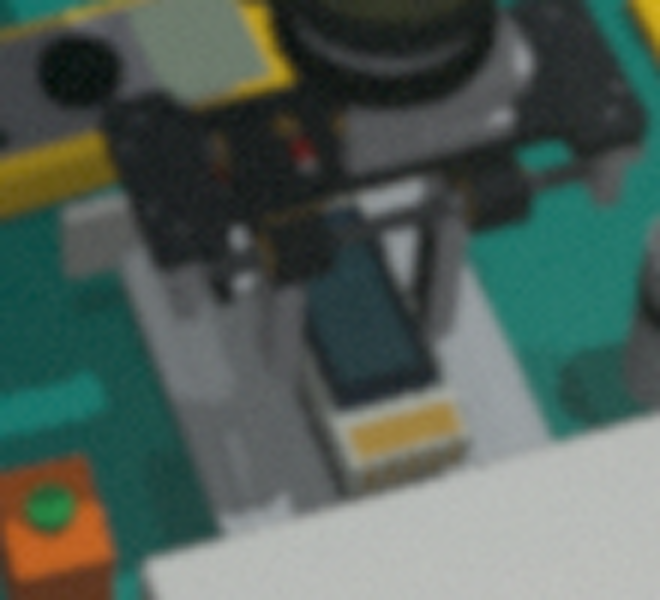

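View pics/o11t.png

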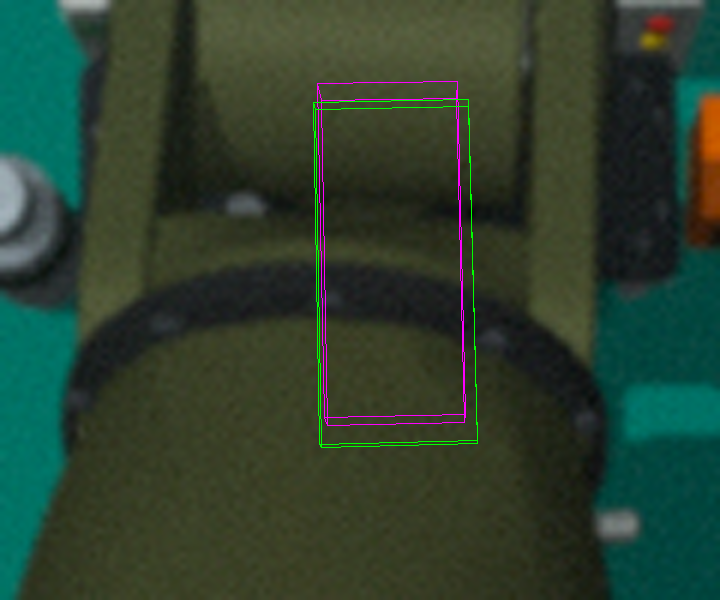

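```bash
python3 - <<'E'
from ov import *
def crop(src,x0,y0,w,h,s,out,step=5):
    im=cv2.imread(src); c=cv2.resize(im[y0:y0+h,x0:x0+w],None,fx=s,fy=s,interpolation=cv2.INTER_LANCZOS4)
    for i in range(0,w,step): cv2.line(c,(int((i+.5)*s),0),(int((i+.5)*s),6),(255,255,255),1); cv2.putText(c,str(x0+i),(int((i+.5)*s)-10,16),0,.35,(255,255,255),1)
    for j in range(step,h,step): cv2.line(c,(0,int((j+.5)*s)),(6,int((j+.5)*s)),(255,255,255),1); cv2.putText(c,str(y0+j),(8,int((j+.5)*s)+4),0,.35,(255,255,255),1)
    cv2.imwrite("pics/"+out,c)
crop("pics/scene11.png",325,205,55,60,10,"z11.png")
crop("pics/s9.png",320,205,60,58,10,"z9.png")
E
```

```text
(no output)
```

View pics/z11.png

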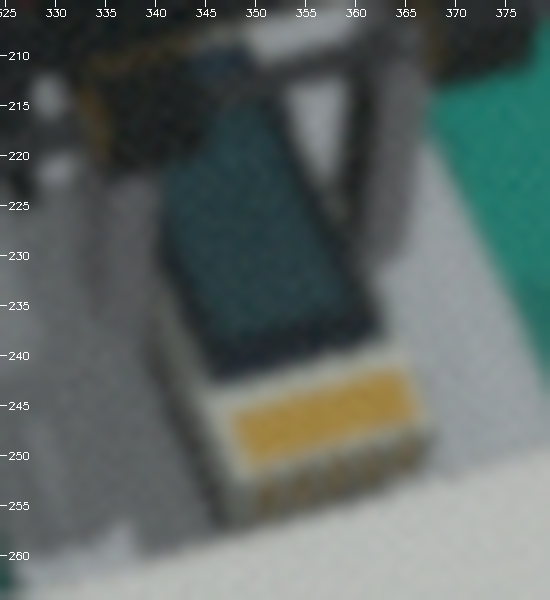

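View pics/z9.png

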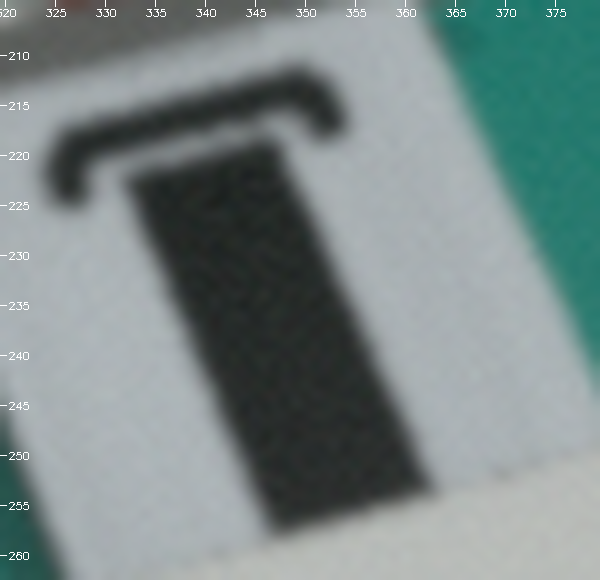

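```bash
python3 - <<'E'
from h import *
o=get_obs(); T=o["ee_pos"]; a=.045; ex=np.array([np.cos(a),np.sin(a)]); ey=np.array([-ex[1],ex[0]])
c=np.array([.6295,.0237])
def loc(n,uv,z): d=unproj(n,uv,z)[:2]-c; return (1000*np.array([d@ex,d@ey])).round(1)
print("module top, rel to bay est; TCP at",[1000*(T[:2]-c)@ex,1000*(T[:2]-c)@ey])
for uv in[(347.2,252.5),(367,246.7),(341,232),(361,230)]: print(uv,loc("scene",uv,.0788))
print("dark strip scene")
for uv in[(332.3,222),(347.3,218),(347,257.5),(362.3,253)]: print(uv,loc("scene",uv,.03))
print("dark strip top")
for uv in[(219,137),(373,133),(383,598),(228,600)]: u=(uv[0]/9+262-.5,uv[1]/9+130-.5); print(uv,loc("top",u,.03))
print("floor edges scene")
for uv in[(362,206),(379,243),(326.5,261)]: print(uv,loc("scene",uv,.03))
print("floor edges top (o9b)")
for uv in[(27,60),(563,60),(575,650),(33,650)]: u=(uv[0]/9+262-.5,uv[1]/9+130-.5); print(uv,loc("top",u,.03))
print("corner stop outer/inner sides top z.04 (bottom L,R)")
for uv in[(150,130),(182,130),(419,130),(450,130),(152,600),(190,600),(427,600),(463,600),(300,625),(300,655),(300,107),(300,77)]: u=(uv[0]/9+262-.5,uv[1]/9+130-.5); print(uv,loc("top",u,.04))
E
```

```text
module top, rel to bay est; TCP at [np.float64(0.7224054457522363), np.float64(0.4210064133661794)]
(347.2, 252.5) [ 60.  -27.5]
(367, 246.7) [59.8 18. ]
(341, 232) [  6.3 -22. ]
(361, 230) [15.2 21.7]
dark strip scene
(332.3, 222) [-57.6 -18.5]
(347.3, 218) [-57.4  18.9]
(347, 257.5) [ 44.2 -19.6]
(362.3, 253) [44.1 17.1]
dark strip top
(219, 137) [57.4 19.8]
(373, 133) [ 57.7 -17.6]
(383, 598) [-56.3 -17.4]
(228, 600) [-56.   19.8]
floor edges scene
(362, 206) [-79.6  65. ]
(379, 243) [31.3 63. ]
(326.5, 261) [ 38.3 -65.9]
floor edges top (o9b)
(27, 60) [77.4 66. ]
(563, 60) [ 75.  -64.5]
(575, 650) [-70.  -63.2]
(33, 650) [-66.9  66.5]
corner stop outer/inner sides top z.04 (bottom L,R)
(150, 130) [57.  35.9]
(182, 130) [56.9 28.2]
(419, 130) [ 55.8 -28.7]
(450, 130) [ 55.6 -36.2]
(152, 600) [-56.7  37.3]
(190, 600) [-56.9  28.3]
(427, 600) [-58.2 -27.8]
(463, 600) [-58.4 -36.4]
(300, 625) [-63.5   2.4]
(300, 655) [-70.7   2.6]
(300, 107) [62.  -0.2]
(300, 77) [69.4 -0.4]
```

```bash
python3 - <<'E'
from h import *
a=.045; ex=np.array([np.cos(a),np.sin(a)]); ey=np.array([-ex[1],ex[0]])
c=np.array([.6295,.0237])
def loc(n,uv,z,c=c): d=unproj(n,uv,z)[:2]-c; return (1000*np.array([d@ex,d@ey])).round(1)
print(loc("scene",(357,246.4),.0788),loc("scene",(354.8,240),.0788))
# threshold gold & dark in scene11, connector-end; and in scene0 for the white on the blue pad
im=cv2.imread("pics/scene11.png"); hsv=cv2.cvtColor(im,cv2.COLOR_BGR2HSV)
def gold(im,x0,y0,x1,y1):
    h=cv2.cvtColor(im,cv2.COLOR_BGR2HSV)[y0:y1,x0:x1]; m=cv2.inRange(h,(12,110,100),(32,255,255))
    n,l,s,ce=cv2.connectedComponentsWithStats(m); i=1+np.argmax(s[1:,4]); ys,xs=np.where(l==i); r=cv2.minAreaRect(np.c_[xs+x0,ys+y0].astype(np.float32)); return ce[i]+[x0,y0],s[i,4],r
g=gold(im,340,235,375,260); print(g, loc("scene",g[0],.0788))
im0=cv2.imread("pics/scene0.png"); g0=gold(im0,180,240,235,275); print(g0[:2]); w=unproj("scene",g0[0],.036)[:2]; print("scene0 gold world",w)
t0=cv2.imread("pics/top0.png"); gt=gold(t0,430,180,462,206); w2=unproj("top",gt[0],.036)[:2]; print(gt[:2],"top0 gold",w2)
C=np.array([.5527,-.2662]); b=-.805; bx=np.array([np.cos(b),np.sin(b)]); by=np.array([-bx[1],bx[0]])
for q in(w,w2): print("gold rel TCP at grasp",1000*(q-C)@bx,1000*(q-C)@by)
T=get_obs()["ee_pos"][:2]; q=unproj("scene",g[0],.0788)[:2]; print("gold rel TCP now",1000*(q-T)@ex,1000*(q-T)@ey)
E
```

```text
[52.3 -2.1] [35.4 -0.7]
(array([356.79411765, 246.25      ]), np.int32(68), ((356.9422607421875, 246.28846740722656), (4.209878444671631, 16.22557258605957), 74.74488067626953)) [51.8 -2.4]
(array([201.18309859, 256.90140845]), np.int32(71))
scene0 gold world [ 0.58840778 -0.30405053]
(array([444.42574257, 192.95049505]), np.int32(101)) top0 gold [ 0.5864426  -0.30111885]
gold rel TCP at grasp 52.03328777123936 -0.49536607465836724
gold rel TCP at grasp 48.55795157213356 0.12005340569466583
gold rel TCP now 51.08514326852031 -2.815881204022655
```

The checks agree: the module sits within about 1–2 mm of the bay centre, against 4 mm of play. I'll lower it slowly and watch the force.

play_rows([
  {"claw": 0.3, "linear": [-0.3, 0, 4], "turn": [0, 0, 0]},
  {"claw": 0.3, "linear": [-0.3, 0, 8], "turn": [0, 0, 0]},
  {"claw": 0.3, "linear": [-0.3, 0, 11], "turn": [0, 0, 0]},
  {"claw": 0.3, "linear": [-0.3, 0, 13], "turn": [0, 0, 0]},
  {"claw": 0.3, "linear": [-0.3, 0, 14.5], "turn": [0, 0, 0]},
  {"claw": 0.3, "linear": [-0.3, 0, 16], "turn": [0, 0, 0]},
])

```text
time_s: 18.77
ee_pos: [0.63, 0.0241, 0.0448]
eef_rot: [3.141, -0.001, 0.045]
force: [-0.7, -0.3, -1.0]
grip_width: 0.0478
```

play_rows([
  {"claw": 0.3, "linear": [0, 0, 1.5], "turn": [0, 0, 0]},
  {"claw": 0.3, "linear": [0, 0, 3], "turn": [0, 0, 0]},
  {"claw": 0.3, "linear": [0, 0, 4.5], "turn": [0, 0, 0]},
  {"claw": 0.3, "linear": [0, 0, 5.5], "turn": [0, 0, 0]},
  {"claw": 0.3, "linear": [0, 0, 6.5], "turn": [0, 0, 0]},
  {"claw": 0.3, "linear": [0, 0, 7], "turn": [0, 0, 0]},
])

```text
time_s: 19.52
ee_pos: [0.63, 0.0241, 0.0378]
eef_rot: [3.141, -0.001, 0.045]
force: [0.8, -1.2, -1.1]
grip_width: 0.0483
```

It's past the tops of the stops with no contact, so it's inside the bay. Now the last 2–3 mm.

play_rows([
  {"claw": 0.3, "linear": [0, 0, 0.7], "turn": [0, 0, 0]},
  {"claw": 0.3, "linear": [0, 0, 1.3], "turn": [0, 0, 0]},
  {"claw": 0.3, "linear": [0, 0, 1.8], "turn": [0, 0, 0]},
  {"claw": 0.3, "linear": [0, 0, 1.8], "turn": [0, 0, 0]},
])

```text
time_s: 20.02
ee_pos: [0.63, 0.0241, 0.036]
eef_rot: [3.141, -0.001, 0.045]
force: [0.1, 1.1, -1.4]
grip_width: 0.048
```

play_rows([
  {"claw": 0.3, "linear": [0, 0, 0.5], "turn": [0, 0, 0]},
  {"claw": 0.3, "linear": [0, 0, 0.5], "turn": [0, 0, 0]},
])

```text
time_s: 20.27
ee_pos: [0.63, 0.0241, 0.0354]
eef_rot: [3.141, -0.001, 0.045]
force: [0.4, -0.2, -1.7]
grip_width: 0.048
```

play_rows([
  {"claw": 0.3, "linear": [0, 0, 0.4], "turn": [0, 0, 0]},
  {"claw": 0.3, "linear": [0, 0, 0.4], "turn": [0, 0, 0]},
])

```text
time_s: 20.52
ee_pos: [0.6301, 0.0241, 0.0354]
eef_rot: [3.141, -0.002, 0.045]
force: [-1.0, -0.5, 3.3]
grip_width: 0.0478
```

Contact came at exactly the expected height. I'll release and rise.

play_rows([
  {"claw": 0.53, "linear": [0, 0, 0], "turn": [0, 0, 0]},
  {"claw": 0.58, "linear": [0, 0, 0], "turn": [0, 0, 0]},
  {"claw": 0.68, "linear": [0, 0, 0], "turn": [0, 0, 0]},
  {"claw": 0.78, "linear": [0, 0, 0], "turn": [0, 0, 0]},
  {"claw": 0.8, "linear": [0, 0, -10], "turn": [0, 0, 0]},
  {"claw": 0.8, "linear": [0, 0, -35], "turn": [0, 0, 0]},
  {"claw": 0.8, "linear": [0, 0, -80], "turn": [0, 0, 0]},
  {"claw": 0.8, "linear": [0, 0, -125], "turn": [0, 0, 0]},
])

```text
time_s: 21.52
ee_pos: [0.6298, 0.0242, 0.1625]
eef_rot: [3.141, -0.002, 0.045]
force: [-0.6, -0.9, 0.1]
grip_width: 0.0753
```

```bash
python3 go.py .47 -.02 .19 .045;  python3 - <<'E'
from ov import *
for n in("scene",): cv2.imwrite(f"pics/{n}12.png",vision.camera(n))
M=(.6302,.0241,.03,.045,.116,.048,.024)
ov("pics/scene12.png","scene","o12s.png",290,165,110,110,6,[])
E
```

```text
t 21.52 pos [0.6298 0.0242 0.1625] rot [ 3.141e+00 -2.000e-03  4.500e-02] w 0.0753 F [-0.6 -0.9  0.1]
lin [-161.6   36.9  -27.8] turn [ 0.001 -0.002  0.   ]
```

View pics/o12s.png

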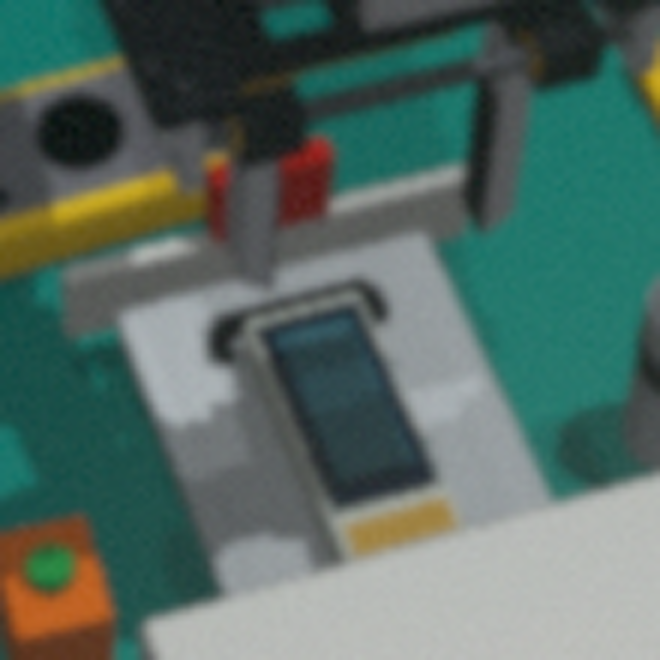

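The white module lies flat inside the stops, with the gold end towards the tester. Next I'll go in front of the red tab with the gripper shut.

```bash
python3 go.py .500 .0179 .155 .045
```

```text
t 21.57 pos [0.6319 0.0242 0.1693] rot [ 3.141 -0.011  0.045] w 0.0753 F [1.  0.5 5.7]
lin [-132.2    0.3   12.9] turn [ 0.001 -0.011  0.   ]
```

play_rows([
  {"claw": 0.6, "linear": [-20, 0, 0], "turn": [0, 0, 0]},
  {"claw": 0.4, "linear": [-55, 0, 0], "turn": [0, 0, 0]},
  {"claw": 0.2, "linear": [-90, 0, 0], "turn": [0, 0, 0]},
  {"claw": 0.1, "linear": [-115, 0, 0], "turn": [0, 0, 0]},
  {"claw": 0, "linear": [-127, 0, 2], "turn": [0, 0, 0]},
  {"claw": 0, "linear": [-130, 0, 5], "turn": [0, 0, 0]},
  {"claw": 0, "linear": [-130, 0, 7], "turn": [0, 0, 0]},
])

```text
time_s: 22.45
ee_pos: [0.5025, 0.0183, 0.1608]
eef_rot: [3.141, -0.011, 0.045]
force: [0.4, 1.2, -0.3]
grip_width: 0.0085
```

```bash
python3 go.py .500 .0179 .068 .045; python3 - <<'E'
from h import *
im=vision.camera("scene"); cv2.imwrite("pics/s13c.png",cv2.resize(im[110:270,260:420],None,fx=4,fy=3.6,interpolation=2))
im=vision.camera("top"); cv2.imwrite("pics/top13.png",im); cv2.imwrite("pics/t13c.png",cv2.resize(im[120:280,215:375],None,fx=4,fy=3.6,interpolation=2))
for uv in[(281,237),(350,235),(351,269),(283,272)]: print(unproj("top",uv,.032).round(3))
E
```

```text
t 22.45 pos [0.5025 0.0183 0.1608] rot [ 3.141 -0.011  0.045] w 0.0085 F [ 0.4  1.2 -0.3]
lin [-3.6  0.2 92.7] turn [ 0.001 -0.011  0.   ]
[0.485 0.051 0.032]
[ 0.492 -0.096  0.032]
[ 0.42  -0.099  0.032]
[0.411 0.045 0.032]
```

View pics/s13c.png

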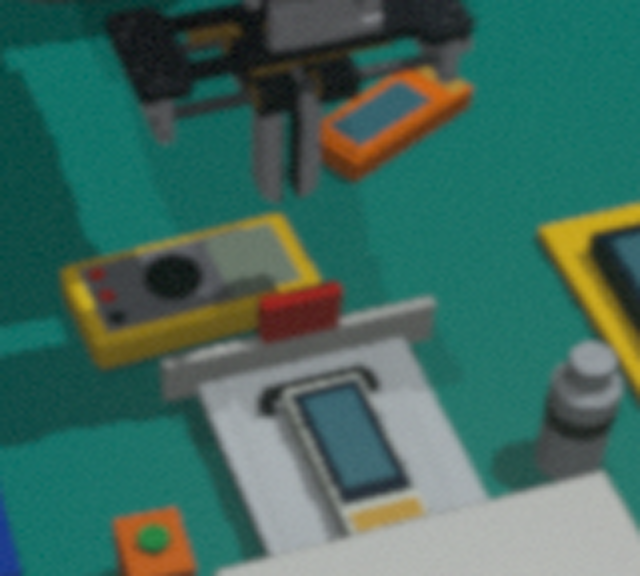

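View pics/t13c.png

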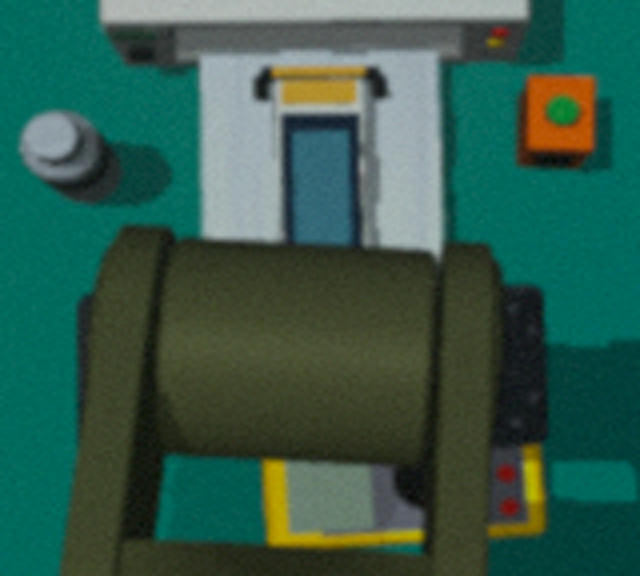

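In the top view the module sits centrally in the bay with its gold end at the tester, and the fingers are clear in front of the tab. I'll lower.

play_rows([
  {"claw": 0, "linear": [-3.5, 0, 10], "turn": [0, -0.011, 0]},
  {"claw": 0, "linear": [-3.5, 0, 35], "turn": [0, -0.011, 0]},
  {"claw": 0, "linear": [-3.5, 0, 60], "turn": [0, -0.011, 0]},
  {"claw": 0, "linear": [-3.5, 0, 80], "turn": [0, -0.011, 0]},
  {"claw": 0, "linear": [-3.5, 0, 90], "turn": [0, -0.011, 0]},
  {"claw": 0, "linear": [-3.5, 0, 92], "turn": [0, -0.011, 0]},
  {"claw": 0, "linear": [-3.5, 0, 92], "turn": [0, -0.011, 0]},
])

```text
time_s: 23.42
ee_pos: [0.5002, 0.0181, 0.0689]
eef_rot: [3.14, 0.0, 0.045]
force: [-0.0, -0.1, 0.0]
grip_width: 0.0005
```

```bash
python3 go.py .52 .0188 .068 .045; python3 - <<'E'
from h import *
im=vision.camera("scene"); cv2.imwrite("pics/s14c.png",cv2.resize(im[110:270,260:420],None,fx=4,fy=3.6,interpolation=2))
E
```

```text
t 23.43 pos [0.5002 0.0181 0.0689] rot [3.14  0.    0.045] w 0.0005 F [-0.  -0.1  0. ]
lin [19.8  0.2  0.9] turn [0.001 0.    0.   ]
```

View pics/s14c.png

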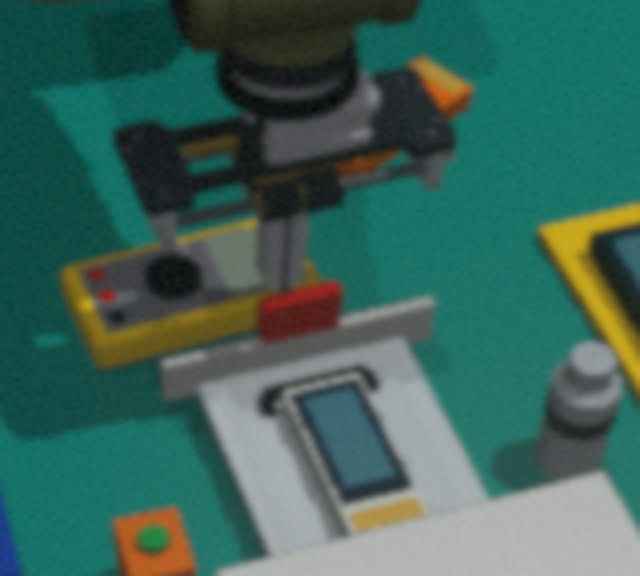

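The fingers are behind the tab at (285,290). I'll approach gently at 3 mm per row.

play_rows([
  {"claw": 0, "linear": [4, 0, 0], "turn": [0, 0, 0]},
  {"claw": 0, "linear": [8, 0, 0], "turn": [0, 0, 0]},
  {"claw": 0, "linear": [11, 0, 0], "turn": [0, 0, 0]},
  {"claw": 0, "linear": [14, 0, 0], "turn": [0, 0, 0]},
  {"claw": 0, "linear": [17, 0, 0], "turn": [0, 0, 0]},
  {"claw": 0, "linear": [20, 0, 0], "turn": [0, 0, 0]},
  {"claw": 0, "linear": [24, 0, 0], "turn": [0, 0, 0]},
  {"claw": 0, "linear": [28, 0, 0], "turn": [0, 0, 0]},
])

```text
time_s: 24.48
ee_pos: [0.5285, 0.0193, 0.069]
eef_rot: [3.14, 0.0, 0.045]
force: [-2.3, -0.7, 0.1]
grip_width: 0.0007
```

play_rows([
  {"claw": 0, "linear": [6, 0, 0], "turn": [0, 0, 0]},
  {"claw": 0, "linear": [14, 0, 0], "turn": [0, 0, 0]},
  {"claw": 0, "linear": [24, 0, 0], "turn": [0, 0, 0]},
  {"claw": 0, "linear": [36, 0, 0], "turn": [0, 0, 0]},
  {"claw": 0, "linear": [48, 0, 0], "turn": [0, 0, 0]},
  {"claw": 0, "linear": [60, 0, 0], "turn": [0, 0, 0]},
  {"claw": 0, "linear": [72, 0, 0], "turn": [0, 0, 0]},
  {"claw": 0, "linear": [82, 0, 0], "turn": [0, 0, 0]},
])

```text
time_s: 25.48
ee_pos: [0.6111, 0.0231, 0.0689]
eef_rot: [3.14, 0.0, 0.045]
force: [-2.0, -2.2, 0.4]
grip_width: 0.0008
```

play_rows([
  {"claw": 0, "linear": [8, 0, 0], "turn": [0, 0, 0]},
  {"claw": 0, "linear": [16, 0, 0], "turn": [0, 0, 0]},
  {"claw": 0, "linear": [24, 0, 0], "turn": [0, 0, 0]},
  {"claw": 0, "linear": [32, 0, 0], "turn": [0, 0, 0]},
  {"claw": 0, "linear": [40, 0, 0], "turn": [0, 0, 0]},
  {"claw": 0, "linear": [46, 0, 0], "turn": [0, 0, 0]},
  {"claw": 0, "linear": [51, 0, 0], "turn": [0, 0, 0]},
])

```text
time_s: 26.35
ee_pos: [0.6625, 0.0254, 0.0689]
eef_rot: [3.14, 0.0, 0.045]
force: [-1.6, -1.9, -0.2]
grip_width: 0.0004
```

```bash
python3 go.py .69 .026 .069 .045; python3 - <<'E'
from h import *
im=vision.camera("scene"); cv2.imwrite("pics/s15c.png",cv2.resize(im[130:290,270:430],None,fx=4,fy=3.6,interpolation=2))
im=vision.camera("top"); cv2.imwrite("pics/t15c.png",cv2.resize(im[90:250,215:375],None,fx=4,fy=3.6,interpolation=2))
E
```

```text
t 26.35 pos [0.6625 0.0254 0.0689] rot [3.14  0.    0.045] w 0.0004 F [-1.6 -1.9 -0.2]
lin [27.5  0.7 -0.1] turn [0.001 0.    0.   ]
```

View pics/s15c.png

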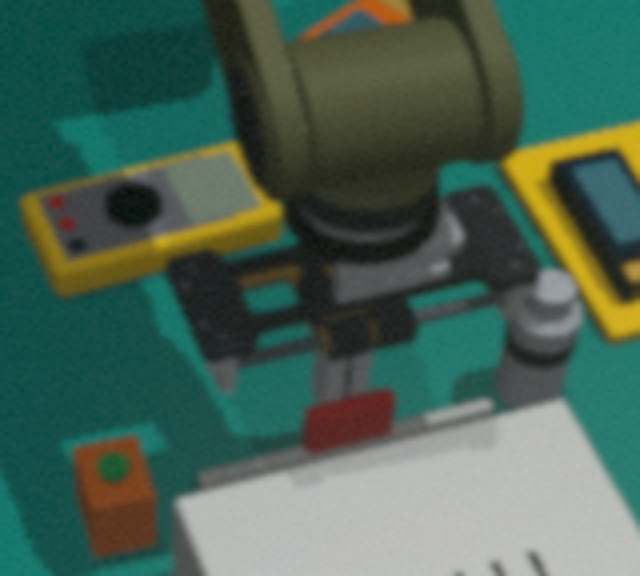

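View pics/t15c.png

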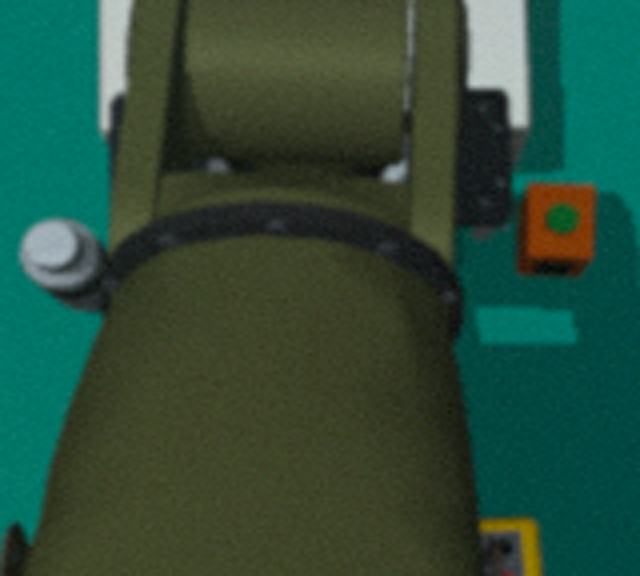

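The tray is nearly home, with roughly 25–30 mm to go. I'll make slower steps and watch the force.

play_rows([
  {"claw": 0, "linear": [4, 0, 0], "turn": [0, 0, 0]},
  {"claw": 0, "linear": [8, 0, 0], "turn": [0, 0, 0]},
  {"claw": 0, "linear": [12, 0, 0], "turn": [0, 0, 0]},
  {"claw": 0, "linear": [15, 0, 0], "turn": [0, 0, 0]},
  {"claw": 0, "linear": [18, 0, 0], "turn": [0, 0, 0]},
  {"claw": 0, "linear": [20, 0, 0], "turn": [0, 0, 0]},
])

```text
time_s: 27.2
ee_pos: [0.6828, 0.0265, 0.0689]
eef_rot: [3.141, -0.001, 0.045]
force: [-1.0, -0.8, -0.0]
grip_width: 0.0006
```

play_rows([
  {"claw": 0, "linear": [1.5, 0, 0], "turn": [0, 0, 0]},
  {"claw": 0, "linear": [3, 0, 0], "turn": [0, 0, 0]},
  {"claw": 0, "linear": [4, 0, 0], "turn": [0, 0, 0]},
])

```text
time_s: 27.58
ee_pos: [0.6868, 0.0266, 0.069]
eef_rot: [3.141, -0.001, 0.045]
force: [-2.0, -0.8, 0.8]
grip_width: 0.0006
```

play_rows([
  {"claw": 0, "linear": [1, 0, 0], "turn": [0, 0, 0]},
  {"claw": 0, "linear": [2, 0, 0], "turn": [0, 0, 0]},
  {"claw": 0, "linear": [2.5, 0, 0], "turn": [0, 0, 0]},
])

```text
time_s: 27.95
ee_pos: [0.6883, 0.0267, 0.0689]
eef_rot: [3.141, 0.003, 0.045]
force: [-13.7, -1.1, 6.0]
grip_width: 0.0003
```

play_rows([
  {"claw": 0, "linear": [1, 0, 0], "turn": [0, 0, 0]},
  {"claw": 0, "linear": [2, 0, 0], "turn": [0, 0, 0]},
])

```text
time_s: 28.2
ee_pos: [0.6883, 0.0267, 0.069]
eef_rot: [3.141, 0.008, 0.045]
force: [-26.8, -1.6, 11.9]
grip_width: 0.0004
```

```bash
python3 go.py .69 .026 .069 .045; python3 - <<'E'
from h import *
im=vision.camera("scene"); cv2.imwrite("pics/s16c.png",cv2.resize(im[200:290,300:400],None,fx=7,fy=6.5,interpolation=2))
E
```

```text
t 28.2 pos [0.6883 0.0267 0.069 ] rot [3.141 0.008 0.045] w 0.0004 F [-26.8  -1.6  11.9]
lin [ 1.7  0.8 -0. ] turn [0.001 0.008 0.   ]
```

View pics/s16c.png

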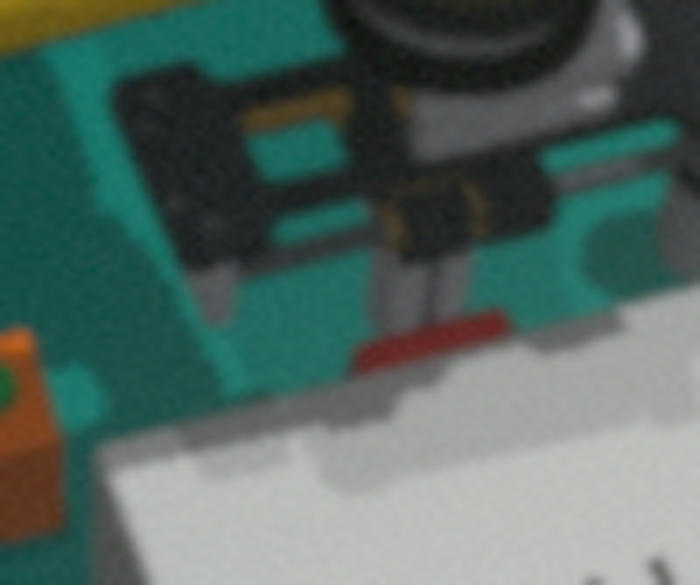

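It hit a hard stop at x=0.688, which is 169 mm of tray travel and matches the expected ~170. I'll back off and rise.

play_rows([
  {"claw": 0, "linear": [-3, 0, 0], "turn": [0, 0.008, 0]},
  {"claw": 0, "linear": [-10, 0, 0], "turn": [0, 0.008, 0]},
  {"claw": 0, "linear": [-25, 0, 0], "turn": [0, 0.008, 0]},
  {"claw": 0, "linear": [-40, 0, -10], "turn": [0, 0.008, 0]},
  {"claw": 0, "linear": [-60, 0, -50], "turn": [0, 0.008, 0]},
  {"claw": 0, "linear": [-80, 0, -100], "turn": [0, 0.008, 0]},
  {"claw": 0, "linear": [-110, 0, -130], "turn": [0, 0.008, 0]},
  {"claw": 0, "linear": [-150, 0, -140], "turn": [0, 0.008, 0]},
])

```text
time_s: 29.25
ee_pos: [0.5393, 0.0201, 0.2123]
eef_rot: [3.141, -0.003, 0.045]
force: [0.7, -0.8, 0.2]
grip_width: 0.0004
```

play_rows([
  {"claw": 0, "linear": [-40, 30, 0], "turn": [0, 0, 0]},
  {"claw": 0, "linear": [-70, 80, 0], "turn": [0, 0, 0]},
  {"claw": 0, "linear": [-90, 130, 0], "turn": [0, 0, 0]},
  {"claw": 0, "linear": [-110, 180, 0], "turn": [0, 0, 0]},
  {"claw": 0, "linear": [-130, 230, 0], "turn": [0, 0, 0]},
  {"claw": 0, "linear": [-140, 260, 0], "turn": [0, 0, 0]},
  {"claw": 0, "linear": [-140, 260, 0], "turn": [0, 0, 0]},
])

```text
time_s: 30.12
ee_pos: [0.4106, -0.2473, 0.2121]
eef_rot: [3.14, -0.004, 0.043]
force: [-0.1, 0.7, -1.0]
grip_width: 0.0008
```

```bash
python3 - <<'E'
from h import *
im=vision.camera("scene"); cv2.imwrite("pics/s17.png",im)
im=vision.camera("top"); cv2.imwrite("pics/t17.png",im); cv2.imwrite("pics/t17c.png",cv2.resize(im[10:260,110:390],None,fx=2.8,fy=2.3,interpolation=2))
E
```

```text
(no output)
```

View pics/s17.png

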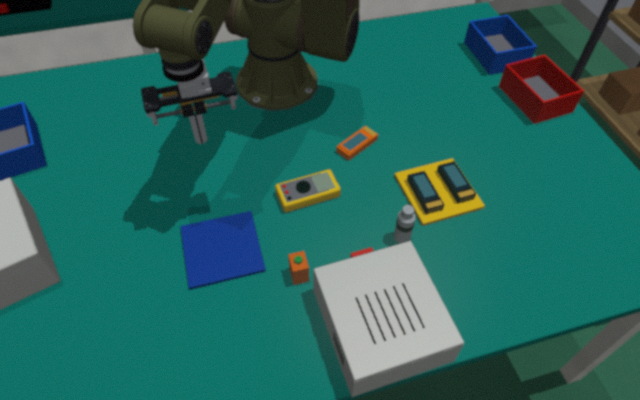

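View pics/t17c.png

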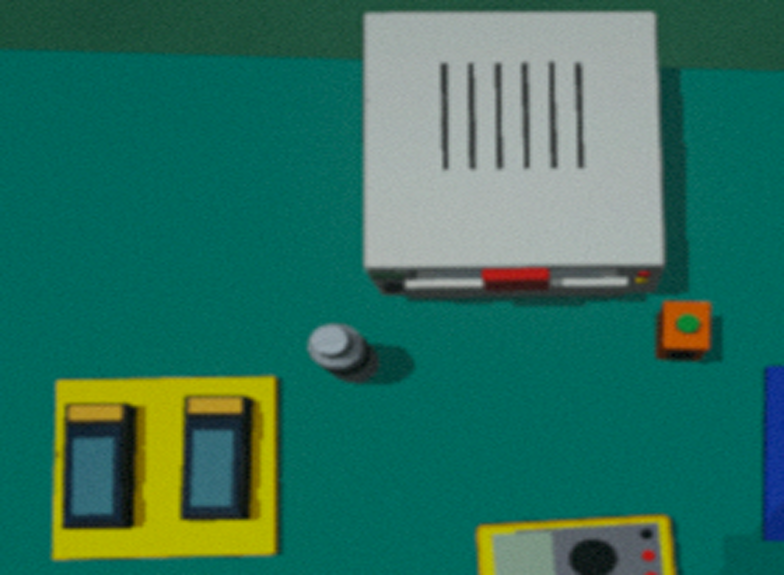

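```bash
python3 - <<'E'
from h import *
im=cv2.imread("pics/t17.png"); cv2.imwrite("pics/t17z.png",cv2.resize(im[115:150,235:355],None,fx=6.5,fy=6.5,interpolation=2))
E
```

```text
(no output)
```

View pics/t17z.png

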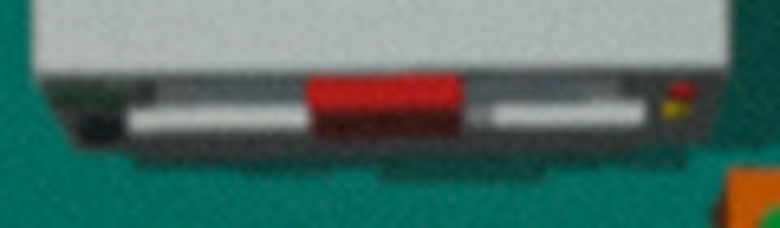

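The tab's top edge touches the tester's front edge, at about (385,76) in the crop, so the tray is home. I'll hand in.

```bash
python3 -c "
from station import hand_in; print(hand_in())"
```

```text
the job is handed in; nothing more can be done
None
```

The job is done and handed in at about 30 s of the 72 s allowed; the hand-in gave no verdict.

- **Tested module:** I lifted it out of the tray with the grip force set to 10 N. It now lies flat on the free half of the yellow pad, about 48 mm from the pad's centre, with a clear gap to the module already there.
- **White module:** I lowered it into the tray bay with its gold end towards the tester. It met the tray floor at exactly the expected height. The pictures showed it flat and central between the stops.
- **Tray:** I pushed it in slowly by the red tab until it stopped hard after about 169 mm of travel. The force on the tool rose to about 27 N at the stop before I backed off.

**Last checks:** the final pictures show the tray's tab against the tester's front face and both black modules flat on the yellow pad. The canister, orange box and meter look unmoved, and the arm is clear of everything. With the tray shut, the white module is hidden, so I could not see it again after the push.

**Disagreements:** the scene camera read about 1–3 mm off the top camera around the bay and the blue pad. I went by the top camera and the arm's own position, and the 4 mm of play in the bay covered the difference. One move was refused for a missing value, and the arm did not move.

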